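# Lock spent coin cells away in the child-resistant tub

## Task

Put all the spent coin cells lying on the tray safely away: press the tub's child-resistant cap down hard, turn it open and set it aside, and put every cell into the tub. Then lay the loose inner disk flat in the tub's mouth, knob up, and put the cap back over it, pressing down and turning until it is locked. Leave the other things on the dresser where they are.

Things in the scene. Friction and masses are not known exactly. Their poses are not given: they have to be found in the camera images.
- tray: blue enamel tray, fixed, 430 x 580 mm, level floor 4 mm above the dresser top, rim 9 mm high; origin: centre of its underside
- tub: square grey plastic tub, 78 x 78 mm, stuck fast to the tray floor; origin: centre of its underside, x and y square to its sides, z up. Flat shoulder at 38 mm; from it rises a round white neck, 51 mm across outside, to the rim at 62 mm. Inside: a hollow 70 x 70 mm, floor at 4 mm, under the throat
- lug (a point): top of one of the 4 equal lugs outside the tub's neck, 28 mm from its axis on tub +x, 59 mm above the tub's underside; the others on y, -x, -y. Each is 20 mm wide, reaches 30.5 mm from the axis, and has a notch in its underside that holds the cap and a deep end stop on its clockwise side (seen from above). Between the lugs are 4 gaps of about 45 degrees
- mouth (a point): centre of the tub's rim, on the neck's axis, 62 mm above the tub's underside. The mouth is 46 mm wide for its top 5 mm, then a ledge narrows it to a throat of 37 mm
- collar (a joint): black sprung collar (55 to 73 mm across) round the neck, under the cap; its face turns freely. 0 = fully up, top face 54 mm above the tub's underside; grows in m as it is pressed down, to 0.0105. Spring 1200 N/m, 5.4 N preload. The locked cap holds it at 0.003 (9 N); the cap turns only when it reads over 0.007 (14 N), best 0.0085 to 0.0095 (16 to 17 N)
- cap: white child-resistant cap, 72 mm across, 48 mm high: hollow skirt, flat top at 32 mm, on that a grip bar 50 mm long (along cap x), 12 mm wide, 16 mm high; origin: centre of its open underside, z up. 4 lugs 9 mm wide inside the lower edge on cap x, y, -x, -y. Starts locked: bar parallel to a side of the tub (either pair), underside 51 mm above the tub's, lugs sprung up into the notches
- bar (a point): middle of the top of the cap's grip bar. To open: press the cap down 6 mm from locked, turn it 45 degrees anticlockwise seen from above (+ about z), bar on a diagonal of the tub, and lift. To close: lower it with the bar on a diagonal (within 12 degrees) until it rests on the collar (underside 54 mm above the tub's), press 9 mm down, turn 45 degrees clockwise to the end stop, let it spring up
- disk: loose inner disk, white, 43 mm across, 5 mm thick, lower edge bevelled, with a central knob 12 mm across and 10 mm high on top; origin: centre of its underside, z up. It lies on the tray knob up; seated, it rests on the ledge with its underside 5 mm below the rim and its flat top flush with the rim
- cell0: spent coin cell, bare steel disc 24.5 mm across and 8 mm thick, lying flat on the tray, may be absent; origin: centre of its underside
- cell1: spent coin cell, bare steel disc 24.5 mm across and 8 mm thick, lying flat on the tray, may be absent; origin: centre of its underside
- cell2: spent coin cell, bare steel disc 24.5 mm across and 8 mm thick, lying flat on the tray, may be absent; origin: centre of its underside
- cell3: spent coin cell, bare steel disc 24.5 mm across and 8 mm thick, lying flat on the tray, may be absent; origin: centre of its underside
- cell4: spent coin cell, bare steel disc 24.5 mm across and 8 mm thick, lying flat on the tray, may be absent; origin: centre of its underside
- cell5: spent coin cell, bare steel disc 24.5 mm across and 8 mm thick, lying flat on the tray, may be absent; origin: centre of its underside
- compact: bystander: open chrome compact mirror, base 62 mm across, about 70 mm high; origin under its base
- watch: bystander: steel watch laid flat, 40 mm case, 165 mm long along its y; origin under its case
- dish: bystander: terracotta dish, 100 mm across, 32 mm high; origin under its centre
- hairbrush: bystander: wooden hairbrush, 215 mm long along its x, 32 mm high; origin under the middle

How it is judged:
On the way, in this order (a step that is already met when the one before it is completed fails the run):
1. the cap is pressed down hard against its spring (value of joint collar above 0.006 m), for 0.05 s.
2. the cap is off the tub, set aside (horizontal distance between cap and mouth above 0.08 m), for 0.2 s.
3. every cell is in the tub (horizontal distance between each of cell0, cell1, cell2, cell3, cell4, cell5 and mouth below 0.036 m and z of each of cell0, cell1, cell2, cell3, cell4, cell5 in the frame of tub below 0.048 m), for 0.2 s.
4. the disk lies flat on the ledge in the mouth, knob up (horizontal distance between disk and mouth below 0.004 m and z of disk in the frame of mouth between -0.008 and -0.003 m and angle between disk's own z axis and vertical below 0.1 rad), for 0.2 s.
5. the cap is pressed down over the disk (value of joint collar above 0.006 m and horizontal distance between cap and mouth below 0.006 m), for 0.05 s.
At the end, for the whole second after the job is handed in: Every cell is inside the tub, the disk lies flat on its ledge in the mouth (within 4 mm of the middle, knob up), and the cap is locked: centred within 4 mm, upright, its underside 48.5 to 52.8 mm above the tub's, its bar within 0.15 rad of parallel to a side of the tub, at rest and let go (all of step 3 and all of step 4 and horizontal distance between cap and mouth below 0.004 m and z of cap in the frame of tub between 0.0485 and 0.0528 m and angle between cap's own z axis and vertical below 0.06 rad and (angle between the x axis of cap and the x axis of tub, either way round below 0.15 rad or angle between the x axis of cap and the y axis of tub, either way round below 0.15 rad) and linear speed of cap below 0.01 m/s and contact force between the fingers and cap below 0.1 N); the robot touches nothing.
It fails at once if the compact is knocked more than 3 cm out of place (distance of compact from where it was at the start of the episode above 0.03 m).
It fails at once if the watch is knocked more than 3 cm out of place (distance of watch from where it was at the start of the episode above 0.03 m).
It fails at once if the dish is knocked more than 3 cm out of place (distance of dish from where it was at the start of the episode above 0.03 m).
It fails at once if the hairbrush is knocked more than 3 cm out of place (distance of hairbrush from where it was at the start of the episode above 0.03 m).
Of cell0, cell1, cell2, cell3, cell4, cell5 only 4 to 6 are there at a start; the rules pass over those that are not, and their reading is None.
At some moment in a run one of cell0, cell1, cell2, cell3, cell4, cell5, disk may be knocked a few centimetres aside while the robot is not near it.
It also fails if it takes over 200 s, if anything falls off the work surface, if the arm or the gripper's body presses on something with over 40 N, if the wrist force passes 120 N, or if a joint passes its speed limit or range.

## Robot

A 6-joint arm with a two-finger parallel gripper is mounted at the origin on the work surface. World frame = base frame: x ahead of the robot, y to its left, z up, the work surface at z = 0. Lengths are in m, angles in rad, forces in N, time in s.
With the tool pointing down it reaches from about 0.25 to 0.775 m from the base axis. Payload 4 kg.
Tool frame: the origin (TCP) lies midway between the tips of the shut fingers; the grasp point (between the pads) lies grip_point_offset behind it (grip_point_offset is the distance from the TCP to the grasp point, in m); z points along the fingers, x is the direction in which the jaws open and shut, and the axes are right-handed (so a half turn about z gives the same grasp; the last joint's range is limited). The gripper opens to 94 mm and grips with 3 to 60 N. Pads are 16 mm wide; open, the fingers measure 119 mm over their backs; the gripper's body (75 mm by 177 mm) begins 78 mm behind the grasp point.
Start: joints at [-1.301, 0.087, 1.371, -0, 1.684, -0.103], TCP at [0.2, -0.512, 0.206] pointing down, gripper open.
Joint ranges: [-3.1, 3.1], [-0.76, 2.03], [0.27, 2.55], [-1.08, 4.22], [0.17, 2.65], [-2.57, 2.57]. Speed limits (rad/s): [2.79, 2.79, 3.14, 3.14, 3.14, 3.14].

## Interface

Orientations are given as [roll, pitch, yaw] about the fixed x, y, z axes, in that order (R = Rz(yaw) Ry(pitch) Rx(roll)).
In Python, from plant import * gives the robot as it stands.
- The arm moves only by the shell command python3 -m crank 'ROWS' [FORCE]. ROWS is a JSON object of lists of equal length, an entry for each row: "grip": the closure, from -1 (fully open) to 1 (shut); "xyz": the shift along the tool's x, y, z in m, a list of three; "delta_rot": the turn, a rotation vector about the tool's x, y, z in rad, a list of three. A call has 1 to 20 rows; each row shifts and turns the commanded pose from where the row before left it, along the tool's axes as they then stand; what a row does not reach is not made up. A row lasts 1/12 s, in which the tool goes at most 41.7 mm and 7.16 degrees, less where a joint would pass 70% of its speed; a pose out of reach is approached as far as the arm can. A call is refused whole if a number of a shift passes 0.0417 or a number of a turn 0.125, either way. A call with a gripper value outside its range is refused whole. The fingers move at their own pace and stop on an object; FORCE is the grip in N (left out, the last holds). Time passes only in rows, so rows that do not move let the fingers close. It gives the time, the measured TCP pose, the force and the opening at its end, in the units of the state.
- read_state(): the state, without advancing time (a new reading comes with each control period).
- capture(name): name is "side" or "top"; returns the picture (384x512x3 uint8, red, green, blue); there is no depth.
- get_calibration(name): a dict with "fov_y" (degrees; the focal length in pixels is half the picture's height over the tangent of half this angle, whatever the lens; pixels are square), "cx", "cy" (the principal point, pixels), "eye" and "orientation" of the camera in the world. Camera axes: x right, y up, looking along -z (the intrinsics and any distortion apply to the point x, -y, -z); pixel columns grow to the right and rows downward; lengths in m; the calibration is good to about 2 mm. A picture is of the moment at which its call begins. get_calibration takes no time and is no camera call.
- close_job(): hands the job in, once; it reports no verdict.
The state is a dict: "t": time; "joints": joint angles; "qd": joint speeds; "joint_efforts": joint torques, N m; "tcp_pos": TCP position; "tcp_rot": TCP orientation; "ft_force": force on the tool from outside, world axes, zero at the start; "torque": the same for the moment, N m; "gripper_width": opening from 0.0 (shut) to 1.0 (fully open).
Only numpy, scipy, OpenCV 4.12 (cv2) and the standard library are available. Lean on these libraries where they do the work, as an engineer would, in place of code of your own. Each camera call takes 0.05 s, during which the arm holds its last target. There are 200 camera calls.

## Working session

There is one attempt and no reset: what is moved stays moved. The work goes in short steps, Python scripts to look and compute and a shell command to move; the robot and the scene stay as the last step left them, time stands still between calls to the robot, and variables do not carry over. Pictures are saved under pics/ and viewed, about 12 in all and at most 16, crops included, and the job is handed in when it is done.

```bash
ls; mkdir -p pics; python3 - <<'E'
from plant import *
import cv2
print(read_state())
for n in("top","side"):
    print(n,get_calibration(n))
    cv2.imwrite(f"pics/{n}0.png",cv2.cvtColor(capture(n),cv2.COLOR_RGB2BGR))
try: print(grip_point_offset)
except Exception as e: print(e)
a=cv2.imread("pics/top0.png");b=cv2.imread("pics/side0.png")
E
```

```text
pics
{'t': 0.0, 'joints': array([-1.30110412e+00,  8.79484014e-02,  1.37221484e+00, -9.38207961e-06,
        1.68366160e+00, -1.03119796e-01]), 'qd': array([-1.67642202e-03,  9.06724970e-04,  5.87857327e-05, -5.35033820e-04,
       -2.81385355e-04,  8.32598847e-04]), 'joint_efforts': array([-9.68521490e-04, -3.40185463e+01, -3.02425754e+01,  7.16394070e-02,
        3.31741164e-02, -1.83108200e-04]), 'tcp_pos': array([ 0.20016226, -0.51168338,  0.20432783]), 'tcp_rot': array([-3.14137215e+00,  2.22129230e-03, -1.19798512e+00]), 'ft_force': array([-0.28229094, -0.11626534,  0.32623742]), 'torque': array([-0.01124019,  0.00876844, -0.05123815]), 'gripper_width': 0.9998735189746303}
top {'fov_y': 50.53326935668197, 'cx': 253.24077338456505, 'cy': 187.93894991472757, 'eye': array([0.47038153, 0.00216291, 1.13457987]), 'orientation': array([ 0.11729546, -0.01229567, -1.59297391])}
side {'fov_y': 52.525033569926165, 'cx': 250.5801290136865, 'cy': 192.5282754741241, 'eye': array([0.23753349, 0.51178658, 0.86988791]), 'orientation': array([ 0.69523535,  0.01260012, -2.58471402])}
0.0188
```

View pics/top0.png

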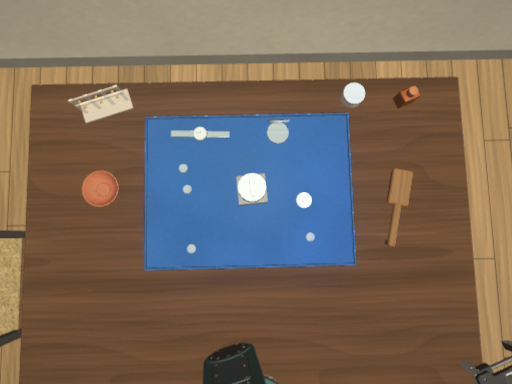

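View pics/side0.png

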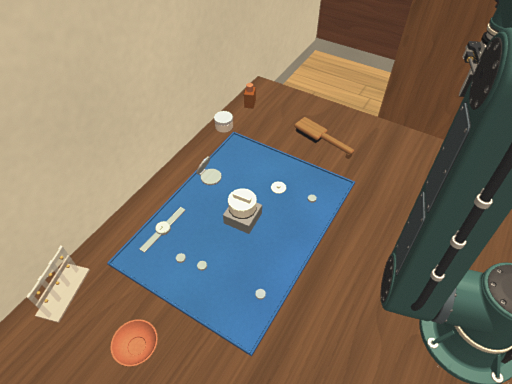

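The top view shows the tray, about (145–355, 113–270). On it are the tub and cap (252,188), the disk (304,200), four cells at (183,168), (187,189), (191,249) and (310,237), the watch (200,133) and the compact (278,131). The side view agrees.

```bash
cat > h.py <<'E'
from plant import *
import cv2, numpy as np
from scipy.spatial.transform import Rotation as R
def cam(n):
    c=get_calibration(n); f=192/np.tan(np.radians(c['fov_y'])/2)
    return f,c['cx'],c['cy'],np.array(c['eye']),R.from_euler('xyz',c['orientation']).as_matrix()
def ray(n,u,v):
    f,cx,cy,e,M=cam(n); return e,M@np.array([(u-cx)/f,-(v-cy)/f,-1])
def at_z(n,u,v,z):
    e,d=ray(n,u,v); return e+d*(z-e[2])/d[2]
def proj(n,p):
    f,cx,cy,e,M=cam(n); q=M.T@(np.array(p)-e); return cx+f*q[0]/-q[2], cy-f*q[1]/-q[2]
def tri(uvt,uvs):
    (e1,d1),(e2,d2)=ray('top',*uvt),ray('side',*uvs)
    s=np.linalg.lstsq(np.c_[d1,-d2],e2-e1,rcond=None)[0]
    a,b=e1+d1*s[0],e2+d2*s[1]; return (a+b)/2,np.linalg.norm(a-b)
def snap(n,name=None):
    im=cv2.cvtColor(capture(n),cv2.COLOR_RGB2BGR)
    if name: cv2.imwrite('pics/'+name+'.png',im)
    return im
def blobs(im,z,n='top',amin=25,amax=3000):
    h=cv2.cvtColor(im,cv2.COLOR_BGR2HSV)
    m=((h[...,1]<110)&(h[...,2]>100)).astype(np.uint8)
    k,l,s,c=cv2.connectedComponentsWithStats(m)
    for i in range(1,k):
        if amin<s[i,4]<amax: print(c[i].round(1),s[i,2:5],at_z(n,*c[i],z)[:3].round(4))
E
python3 - <<'E'
from h import *
for n in('top','side'):
    im=cv2.imread(f'pics/{n}0.png'); print(n)
    blobs(im,.012,n)
    h=cv2.cvtColor(im,cv2.COLOR_BGR2HSV); m=((h[...,0]>95)&(h[...,0]<125)&(h[...,1]>120)).astype(np.uint8)
    c=max(cv2.findContours(m,0,2)[0],key=cv2.contourArea)
    q=cv2.approxPolyDP(cv2.convexHull(c),12,True)[:,0]
    print([(p.tolist(),at_z(n,*p,.009)[:2].round(4).tolist()) for p in q])
a=cv2.imread('pics/top0.png')[165:215,225:325]; b=cv2.imread('pics/side0.png')[180:240,205:325]
cv2.imwrite('pics/c0.png',np.vstack([cv2.resize(a,(600,300),interpolation=2),cv2.resize(b,(600,300),interpolation=2)]))
E
```

```text
top
[352.4  94.6] [ 26  27 529] [ 0.8656 -0.3047  0.012 ]
[103. 103.] [  66   40 1462] [0.8535 0.406  0.012 ]
[165.9 115.7] [29  2 37] [0.8132 0.2282 0.012 ]
[277.5 130.4] [ 24  25 469] [ 0.7649 -0.0868  0.012 ]
[199.4 133.5] [ 60  15 510] [0.7601 0.1337 0.012 ]
[352.8 166.1] [ 5 12 34] [ 0.6582 -0.2952  0.012 ]
[182.9 167.9] [ 9  9 71] [0.6627 0.1803 0.012 ]
[251.4 188.6] [ 32  33 916] [ 0.6005 -0.0095  0.012 ]
[357.5 204.1] [ 15  55 412] [ 0.5511 -0.3027  0.012 ]
[143.5 211. ] [  3  58 108] [0.5448 0.2887 0.012 ]
[186.9 188.8] [ 9 10 72] [0.6037 0.1694 0.012 ]
[303.6 199.6] [ 16  16 214] [ 0.5668 -0.1536  0.012 ]
[309.8 236.4] [ 9 10 70] [ 0.4653 -0.1667  0.012 ]
[357.6 244.6] [ 7 22 74] [ 0.4401 -0.2973  0.012 ]
[191.  248.3] [ 9 10 75] [0.4402 0.1588 0.012 ]
[342.8 265.3] [20  2 29] [ 0.385  -0.2539  0.012 ]
[258.9 271.3] [ 175   13 1158] [ 0.3743 -0.0248  0.012 ]
[287.2 280.2] [ 57   7 154] [ 0.3487 -0.1009  0.012 ]
[500.8 364.3] [21 15 84] [ 0.116  -0.6633  0.012 ]
[268.6 381.6] [10  5 28] [ 0.0883 -0.0436  0.012 ]
[([347, 113], [0.8126, -0.2872]), ([354, 264], [0.3876, -0.2855
[... 752 characters left out ...]
61.7 229. ] [ 47  46 496] [0.7608 0.1411 0.012 ]
[457.  242.3] [ 17  19 119] [ 0.0827 -0.2246  0.012 ]
[180.3 257.5] [11 10 87] [0.6637 0.1836 0.012 ]
[201.6 265.2] [10 11 88] [0.6045 0.1732 0.012 ]
[495.1 285.8] [ 27  55 232] [-0.023  -0.1468  0.012 ]
[436.5 275.9] [14 14 87] [ 0.1017 -0.101   0.012 ]
[468.3 290.9] [ 38  41 883] [ 0.0279 -0.1005  0.012 ]
[500.7 294. ] [ 21  29 249] [-0.0381 -0.1316  0.012 ]
[260.  293.6] [ 11  12 101] [0.4418 0.1619 0.012 ]
[463.1 360.9] [  91   64 1468] [0.0014 0.0686 0.012 ]
[480.  343.4] [ 57  28 282] [-0.021   0.0123  0.012 ]
[([233, 132], [0.8142, -0.2836]), ([354, 182], [0.3882, -0.284]), ([251, 355], [0.3866, 0.2912]), ([108, 263], [0.8109, 0.2903])]
```

View pics/c0.png

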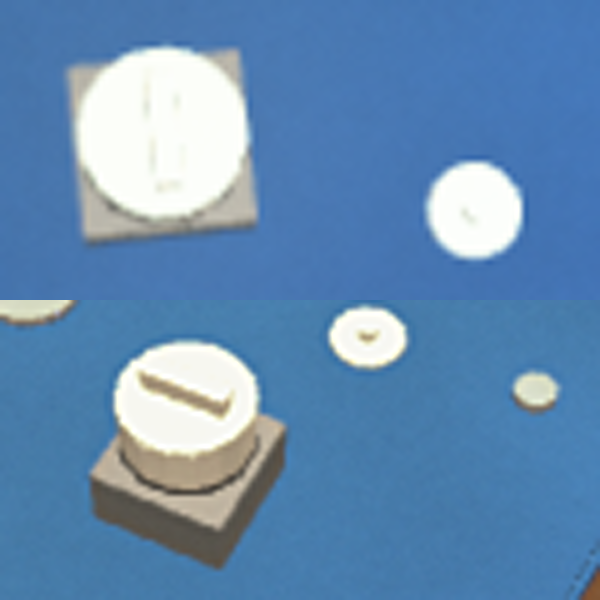

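The tub is turned about 5° and the cap bar runs along world x, parallel to the tub's side. The disk lies knob up.

```bash
python3 - <<'E'
from h import *
C=np.array([(68,68),(240,50),(258,227),(86,240)])/6+[225-.4,165-.4]
P=np.array([at_z('top',*c,.042)[:2] for c in C]); print('tub',P.round(4).tolist(),P.mean(0))
for a,b in((0,1),(1,2),(2,3),(3,0)):
    d=P[b]-P[a]; print(np.linalg.norm(d).round(4),np.degrees(np.arctan2(d[1],d[0])).round(1)%90)
S=np.array([(92,473-300),(285,427-300),(217,527-300)])/5+[205-.4,180-.4]
Q=[at_z('side',*c,.042)[:2] for c in S];print('tub side',np.round(Q,4).tolist(),(Q[0]+Q[1])/2)
# cap flat top, ellipse by mask edges
B=np.array([(146,70),(157,188),(184,188),(175,75)])/6+[225-.4,165-.4]
print('bar',[at_z('top',*c,.103)[:2].round(4).tolist() for c in B])
im=cv2.imread('pics/top0.png');m=(im.min(2)>200)[165:215,225:285].astype(np.uint8)
c=max(cv2.findContours(m,0,1)[0],key=cv2.contourArea);e=cv2.fitEllipse(c);print(e)
print('cap',at_z('top',e[0][0]+225,e[0][1]+165,.087))
# side: cap top ellipse from crop (187,399-300)
sc=np.array([187,398-300])/5+[205-.4,180-.4];print('cap side',at_z('side',*sc,.087))
# bar top mid, side: ends approx
sb=(np.array([140,72])+np.array([232,100]))/2/5+[204.6,179.6];print('bar side',at_z('side',*sb,.103))
E
```

```text
tub [[0.6326, 0.0321], [0.6392, -0.0459], [0.5587, -0.0519], [0.5545, 0.0254]] [ 0.59623747 -0.01009435]
0.0783 4.900000000000006
0.0808 4.300000000000011
0.0774 3.0999999999999943
0.0784 4.9
tub side [[0.6344, 0.0325], [0.5629, -0.0473], [0.5592, 0.0275]] [ 0.59861785 -0.00738512]
bar [[0.622, -0.0028], [0.5713, -0.0065], [0.571, -0.0179], [0.6196, -0.0152]]
((26.58229637145996, 21.526700973510742), (27.1680908203125, 27.670156478881836), 113.39208221435547)
cap [ 0.59729508 -0.00923295  0.087     ]
cap side [ 0.59818692 -0.006855    0.087     ]
bar side [ 0.59548943 -0.00258852  0.103     ]
```

```bash
cat >> h.py <<'E'
def plan(x,y,z,yaw_deg):
    s=read_state(); p=np.array(s['tcp_pos']); M=R.from_euler('xyz',s['tcp_rot']).as_matrix()
    c=np.cos(np.radians(yaw_deg)); n=np.sin(np.radians(yaw_deg))
    T=np.array([[c,n,0],[n,-c,0],[0,0,-1]])
    rv=R.from_matrix(M.T@T).as_rotvec(); d=T.T@(np.array([x,y,z])-p)
    print('t%.1f tcp'%s['t'],p.round(4),'rpy deg',np.degrees(s['tcp_rot']).round(2),'F',s['ft_force'].round(1),'w %.1fmm'%(94*s['gripper_width']))
    print('  turn first',rv.round(4),'then shift',d.round(4))
E
python3 -c "
from h import *
plan(.597,-.0083,.2,-85.6)"
```

```text
t0.1 tcp [ 0.2002 -0.5117  0.2044] rpy deg [-1.7999e+02  1.1000e-01 -6.8640e+01] F [ 0.  -0.3 -0.7] w 94.3mm
  turn first [1.00e-04 2.00e-03 2.96e-01] then shift [-0.4715 -0.4343  0.0044]
```

```bash
python3 -m crank '{"grip":[-0.3,-0.3,-0.3],"xyz":[[0,0,0],[0,0,0],[0,0,0]],"delta_rot":[[0,0,0.0987],[0,0,0.0987],[0,0,0.0987]]}' 40
python3 -m crank '{"grip":[-0.3,-0.3,-0.3,-0.3,-0.3,-0.3,-0.3,-0.3,-0.3,-0.3,-0.3,-0.3,-0.3,-0.3,-0.3,-0.3,-0.3,-0.3,-0.3,-0.3],"xyz":[[-0.0262,-0.0241,0],[-0.0262,-0.0241,0],[-0.0262,-0.0241,0],[-0.0262,-0.0241,0],[-0.0262,-0.0241,0],[-0.0262,-0.0241,0],[-0.0262,-0.0241,0],[-0.0262,-0.0241,0],[-0.0262,-0.0241,0],[-0.0262,-0.0241,0],[-0.0262,-0.0241,0],[-0.0262,-0.0241,0],[-0.0262,-0.0241,0],[-0.0262,-0.0241,0],[-0.0262,-0.0241,0],[-0.0262,-0.0241,0],[-0.0262,-0.0241,0],[-0.0262,-0.0241,0],[0,0,0],[0,0,0]],"delta_rot":[[0,0,0],[0,0,0],[0,0,0],[0,0,0],[0,0,0],[0,0,0],[0,0,0],[0,0,0],[0,0,0],[0,0,0],[0,0,0],[0,0,0],[0,0,0],[0,0,0],[0,0,0],[0,0,0],[0,0,0],[0,0,0],[0,0,0],[0,0,0]]}'
python3 -c "
from h import *
plan(.597,-.0083,.11,-85.6)"
```

```text
t: 0.35
tcp_pos: [0.2003, -0.5119, 0.2048]
tcp_rot: [3.141, 0.001, -1.499]
ft_force: [0.4, -0.4, 0.6]
gripper_width: 0.823
t: 2.02
tcp_pos: [0.5968, -0.0073, 0.204]
tcp_rot: [3.139, 0.0, -1.491]
ft_force: [-0.4, 0.4, 0.5]
gripper_width: 0.648
t2.0 tcp [ 0.5968 -0.0073  0.204 ] rpy deg [179.85   0.   -85.43] F [-0.4  0.4  0.5] w 60.9mm
  turn first [0.0027 0.0001 0.003 ] then shift [ 0.001  -0.0001  0.094 ]
```

```bash
python3 -m crank '{"grip":[0.3,0.3,0.3,0.3,0.3,0.3,0.3,0.3,0.3],"xyz":[[0.001,0,0.025],[0,0,0.025],[0,0,0.025],[0,0,0.02],[0,0,0.012],[0,0,0.004],[0,0,0],[0,0,0],[0,0,0]]}'
python3 - <<'E'
from h import *
plan(.597,-.0083,.089,-85.6)
a=snap('top')[150:230,215:315];b=snap('side')[160:240,200:300]
cv2.imwrite('pics/g1.png',np.hstack([cv2.resize(x,(400,320),interpolation=2) for x in(a,b)]))
E
```

```text
t2.0 tcp [ 0.5968 -0.0073  0.204 ] rpy deg [179.85   0.   -85.43] F [-0.4  0.4  0.5] w 60.9mm
  turn first [0.0027 0.0001 0.003 ] then shift [ 1.00e-03 -1.00e-04  1.15e-01]invalid input at $: expected keys grip, xyz, delta_rot
```

View pics/g1.png

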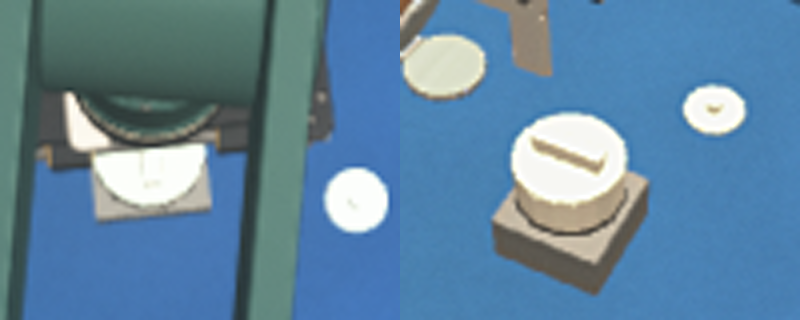

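That call was refused because every key is required. The picture therefore shows the gripper still high above the cap.

```bash
python3 -m crank '{"grip":[0.3,0.3,0.3,0.3,0.3,0.3,0.3,0.3,0.3],"xyz":[[0.001,0,0.025],[0,0,0.025],[0,0,0.025],[0,0,0.02],[0,0,0.012],[0,0,0.004],[0,0,0],[0,0,0],[0,0,0]],"delta_rot":[[0,0,0],[0,0,0],[0,0,0],[0,0,0],[0,0,0],[0,0,0],[0,0,0],[0,0,0],[0,0,0]]}'
python3 - <<'E'
from h import *
plan(.597,-.0083,.089,-85.6)
b=snap('side')[160:240,200:300]
cv2.imwrite('pics/g2.png',cv2.resize(b,(600,480),interpolation=2))
E
```

```text
t: 2.87
tcp_pos: [0.5979, -0.0102, 0.0966]
tcp_rot: [-3.138, -0.001, -1.495]
ft_force: [0.2, -0.1, 0.3]
gripper_width: 0.349
t2.9 tcp [ 0.5979 -0.0102  0.0966] rpy deg [-1.798e+02 -4.000e-02 -8.563e+01] F [ 0.2 -0.1  0.3] w 32.8mm
  turn first [-0.0035 -0.0008 -0.0005] then shift [-0.002   0.0008  0.0076]
```

View pics/g2.png

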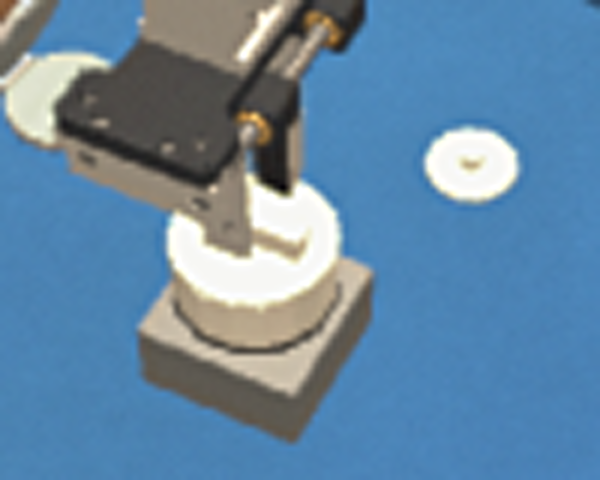

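The fingers straddle the bar, so I'll lower and grip.

```bash
python3 -m crank '{"grip":[0.3,0.3,0.3,1,1,1,1,1,1,1,1,1],"xyz":[[0,0,0.004],[0,0,0.003],[0,0,0],[0,0,0],[0,0,0],[0,0,0],[0,0,0],[0,0,0],[0,0,0],[0,0,0],[0,0,0],[0,0,0]],"delta_rot":[[0,0,0],[0,0,0],[0,0,0],[0,0,0],[0,0,0],[0,0,0],[0,0,0],[0,0,0],[0,0,0],[0,0,0],[0,0,0],[0,0,0]]}' 40
python3 - <<'E'
from h import *
plan(.597,-.0083,.089,-85.6);print(read_state()['torque'])
E
```

```text
t: 3.92
tcp_pos: [0.5967, -0.0088, 0.0874]
tcp_rot: [3.141, 0.002, -1.494]
ft_force: [-1.3, 5.3, 0.8]
gripper_width: 0.127
t3.9 tcp [ 0.5967 -0.0088  0.0874] rpy deg [ 1.7999e+02  9.0000e-02 -8.5580e+01] F [-1.3  5.3  0.8] w 12.0mm
  turn first [0.0002 0.0017 0.0003] then shift [-0.0005 -0.0004 -0.0016]
[ 1.02363601  0.1053322  -0.03711412]
```

```bash
python3 -m crank '{"grip":[1,1,1,1,1],"xyz":[[-0.001,0,0.001],[0,0,0.001],[0,0,0.001],[0,0,0.001],[0,0,0]],"delta_rot":[[0,0,0],[0,0,0],[0,0,0],[0,0,0],[0,0,0]]}' 60
```

```text
t: 4.33
tcp_pos: [0.5969, -0.0088, 0.0859]
tcp_rot: [-3.14, -0.001, -1.494]
ft_force: [-4.4, 4.6, 10.1]
gripper_width: 0.124
```

```bash
python3 -m crank '{"grip":[1,1,1,1,1,1],"xyz":[[-0.0005,0,0.001],[0,0,0.001],[0,0,0.001],[0,0,0.001],[0,0,0],[0,0,0]],"delta_rot":[[0,0,0],[0,0,0],[0,0,0],[0,0,0],[0,0,0],[0,0,0]]}'
```

```text
t: 4.83
tcp_pos: [0.5969, -0.0088, 0.0832]
tcp_rot: [-3.14, -0.002, -1.494]
ft_force: [-6.0, 2.4, 11.8]
gripper_width: 0.121
```

```bash
python3 -m crank '{"grip":[1,1,1,1,1,1],"xyz":[[0,0.0007,0.001],[0,0.0007,0.001],[0,0,0.001],[0,0,0],[0,0,0],[0,0,0]],"delta_rot":[[0,0,0],[0,0,0],[0,0,0],[0,0,0],[0,0,0],[0,0,0]]}'
```

```text
t: 5.33
tcp_pos: [0.5968, -0.0088, 0.0814]
tcp_rot: [-3.136, -0.002, -1.494]
ft_force: [-3.5, 3.2, 15.3]
gripper_width: 0.126
```

```bash
python3 -m crank '{"grip":[1,1,1,1,1,1,1,1,1,1,1,1,1,1,1,1],"xyz":[[0,0.0004,0.0008],[0,0,0],[0,0,0],[0,0,0],[0,0,0],[0,0,0],[0,0,0],[0,0,0],[0,0,0],[0,0,0],[0,0,0],[0,0,0],[0,0,0],[0,0,0],[0,0,0],[0,0,0]],"delta_rot":[[0,0,0],[0,0,0],[0,0,-0.06],[0,0,-0.06],[0,0,-0.06],[0,0,-0.06],[0,0,-0.06],[0,0,-0.06],[0,0,-0.06],[0,0,-0.06],[0,0,-0.06],[0,0,-0.06],[0,0,-0.06],[0,0,-0.06],[0,0,-0.065],[0,0,0]]}'
python3 - <<'E'
from h import *
plan(.597,-.0083,.089,-40.6);print(read_state()['torque'])
E
```

```text
t: 6.67
tcp_pos: [0.597, -0.0093, 0.0811]
tcp_rot: [-3.139, -0.007, -0.707]
ft_force: [-2.3, 2.0, 15.6]
gripper_width: 0.123
t6.7 tcp [ 0.597  -0.0093  0.0811] rpy deg [-179.83   -0.39  -40.51] F [-2.3  2.  15.6] w 11.5mm
  turn first [-0.0029 -0.0067  0.0017] then shift [-0.0007 -0.0007 -0.0079]
[ 0.49624451  0.81389397 -0.02091991]
```

```bash
python3 -m crank '{"grip":[1,1,1,1,1,1,1,1,1,1,1,1],"xyz":[[0,0,-0.003],[0,0,-0.003],[0,0,-0.004],[0,0,-0.004],[0,0,-0.004],[0,0,-0.006],[0,0,-0.01],[0,0,-0.015],[0,0,-0.015],[0,0,-0.015],[0,0,0],[0,0,0]],"delta_rot":[[0,0,0],[0,0,0],[0,0,0],[0,0,0],[0,0,0],[0,0,0],[0,0,0],[0,0,0],[0,0,0],[0,0,0],[0,0,0],[0,0,0]]}'
python3 - <<'E'
from h import *
plan(.46,-.009,.04,-40.6)
b=snap('side')[120:260,180:340]
cv2.imwrite('pics/g3.png',cv2.resize(b,(640,560),interpolation=2))
E
```

```text
t: 7.67
tcp_pos: [0.5952, -0.0089, 0.1557]
tcp_rot: [-3.141, -0.002, -0.709]
ft_force: [0.9, -0.5, -0.7]
gripper_width: 0.122
t7.7 tcp [ 0.5952 -0.0089  0.1557] rpy deg [-1.7998e+02 -1.0000e-01 -4.0650e+01] F [ 0.9 -0.5 -0.7] w 11.4mm
  turn first [-0.0003 -0.0017 -0.0008] then shift [-0.1026  0.0881  0.1157]
```

View pics/g3.png

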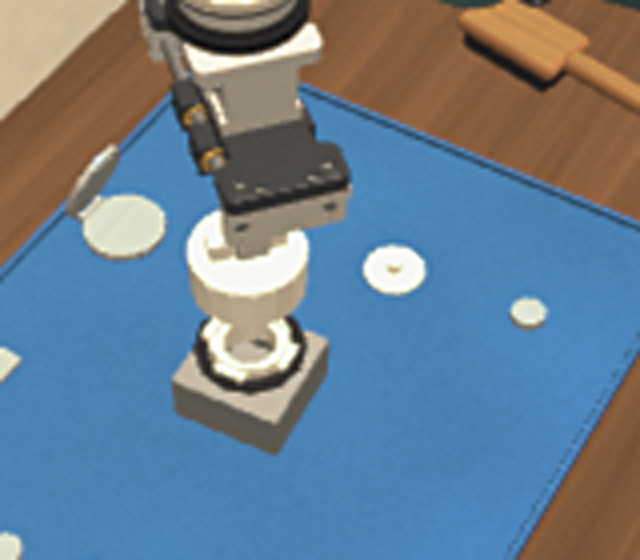

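The cap is off and the open mouth is visible under it. I'll set the cap aside.

```bash
python3 -m crank '{"grip":[1,1,1,1,1,1,1,1,1,1,1,1,1,1,1],"xyz":[[-0.0205,0.0176,0],[-0.0205,0.0176,0],[-0.0205,0.0176,0],[-0.0205,0.0176,0],[-0.0205,0.0176,0],[0,0,0.02],[0,0,0.02],[0,0,0.02],[0,0,0.02],[0,0,0.015],[0,0,0.01],[0,0,0.005],[0,0,0.003],[0,0,0],[0,0,0]],"delta_rot":[[0,0,0],[0,0,0],[0,0,0],[0,0,0],[0,0,0],[0,0,0],[0,0,0],[0,0,0],[0,0,0],[0,0,0],[0,0,0],[0,0,0],[0,0,0],[0,0,0],[0,0,0]]}'
```

```text
t: 8.97
tcp_pos: [0.4604, -0.0086, 0.0423]
tcp_rot: [-3.141, -0.001, -0.709]
ft_force: [0.2, 0.5, -0.2]
gripper_width: 0.122
```

```bash
python3 -m crank '{"grip":[1,1,1,1,1,1],"xyz":[[0,0,0.003],[0,0,0.0015],[0,0,0.001],[0,0,0.0005],[0,0,0],[0,0,0]],"delta_rot":[[0,0,0],[0,0,0],[0,0,0],[0,0,0],[0,0,0],[0,0,0]]}'
```

```text
t: 9.47
tcp_pos: [0.4601, -0.0085, 0.0363]
tcp_rot: [-3.141, -0.001, -0.709]
ft_force: [-1.4, 0.9, 3.2]
gripper_width: 0.122
```

```bash
python3 -m crank '{"grip":[0.4,0.3,0.3,0.3,0.3,0.3,0.3,0.3,0.3,0.3,0.3,0.3,0,-0.1,-0.1,-0.1,-0.1,-0.1],"xyz":[[0,0,0],[0,0,0],[0,0,0],[0,0,-0.01],[0,0,-0.02],[0,0,-0.02],[0,0,-0.02],[-0.0208,-0.0192,0],[-0.0208,-0.0192,0],[-0.0208,-0.0192,0],[-0.0208,-0.0192,0],[-0.0208,-0.0192,0],[-0.0208,-0.0192,0],[0,0,0.02],[0,0,0.02],[0,0,0.02],[0,0,0],[0,0,0]],"delta_rot":[[0,0,0],[0,0,0],[0,0,0],[0,0,0],[0,0,0],[0,0,0],[0,0,0],[0,0,0],[0,0,0],[0,0,0],[0,0,0],[0,0,0],[0,0,0],[0,0,0],[0,0,0],[0,0,0],[0,0,0],[0,0,0]]}' 30
python3 - <<'E'
from h import *
plan(.4405,.160,.007,-40.6)
im=snap('side','s4'); blobs(im,.012,'side',50,400)
E
```

```text
t: 10.97
tcp_pos: [0.4386, 0.1601, 0.0447]
tcp_rot: [3.138, 0.002, -0.709]
ft_force: [-0.0, -0.1, 0.2]
gripper_width: 0.55
t11.0 tcp [0.4386 0.1601 0.0447] rpy deg [ 1.7982e+02  1.4000e-01 -4.0620e+01] F [-0.  -0.1  0.2] w 51.7mm
  turn first [ 0.0031  0.0025 -0.0003] then shift [ 0.0015 -0.0012  0.0377]
[255.1 203.3] [32 14 57] [ 0.5934 -0.0633  0.012 ]
[495.8 202. ] [32  5 52] [ 0.023  -0.4158  0.012 ]
[180.3 257.5] [11 10 87] [0.6637 0.1836 0.012 ]
[201.6 265.2] [10 11 88] [0.6045 0.1732 0.012 ]
[272.1 298.8] [ 38  18 129] [0.411  0.1583 0.012 ]
[500.2 328.7] [ 20  27 334] [-0.0519 -0.0442  0.012 ]
```

```bash
python3 -m crank '{"grip":[-0.1,-0.1,-0.1,-0.1,-0.1,1,1,1,1,1,1,1,1,1],"xyz":[[0.0015,-0.0012,0.015],[0,0,0.015],[0,0,0.006],[0,0,0.0015],[0,0,0],[0,0,0],[0,0,0],[0,0,0],[0,0,0],[0,0,0],[0,0,0],[0,0,-0.02],[0,0,-0.02],[0,0,0]],"delta_rot":[[0,0,0],[0,0,0],[0,0,0],[0,0,0],[0,0,0],[0,0,0],[0,0,0],[0,0,0],[0,0,0],[0,0,0],[0,0,0],[0,0,0],[0,0,0],[0,0,0]]}'
python3 - <<'E'
from h import *
plan(.5968,-.0088,.11,-40.6)
b=snap('side')[240:330,210:310]
cv2.imwrite('pics/g5.png',cv2.resize(b,(500,450),interpolation=2))
E
```

```text
t: 12.18
tcp_pos: [0.4448, 0.1608, 0.0519]
tcp_rot: [-3.136, -0.005, -0.709]
ft_force: [1.6, 0.2, 0.4]
gripper_width: 0.233
t12.2 tcp [0.4448 0.1608 0.0519] rpy deg [-179.66   -0.26  -40.62] F [1.6 0.2 0.4] w 21.9mm
  turn first [-0.006  -0.0045 -0.0004] then shift [ 0.2258  0.0299 -0.0581]
```

View pics/g5.png

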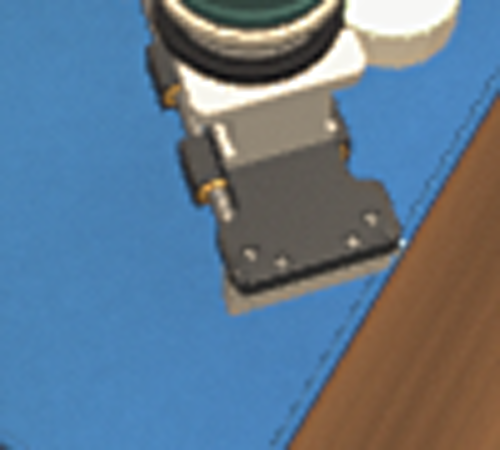

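```bash
python3 -m crank '{"grip":[1,1,1,1,1,1,1,1],"xyz":[[0,0,-0.02],[0,0,-0.02],[0,0,-0.018],[0.025,0.003,0],[0.025,0.003,0],[0.025,0.003,0],[0,0,0],[0,0,0]],"delta_rot":[[0,0,0],[0,0,0],[0,0,0],[0,0,0],[0,0,0],[0,0,0],[0,0,0],[0,0,0]]}'
python3 - <<'E'
from h import *
plan(.5968,-.0088,.11,-40.6)
p=proj('side',[.501,.11,.11]);print(p)
u,v=map(int,p)
im=snap('side'); a=im[v-50:v+50,u-50:u+50]
b=im[260:320,230:290]; t=snap('top')
print('side');blobs(im,.012,'side',50,120);print('top');blobs(t,.012,'top',40,250)
cv2.imwrite('pics/g6.png',np.hstack([cv2.resize(x,(400,400),interpolation=2) for x in(a,b)]))
E
```

```text
t: 12.9
tcp_pos: [0.4926, 0.1038, 0.1044]
tcp_rot: [3.14, 0.002, -0.711]
ft_force: [-0.4, 1.5, -0.3]
gripper_width: 0.234
t12.9 tcp [0.4926 0.1038 0.1044] rpy deg [ 1.7989e+02  1.3000e-01 -4.0750e+01] F [-0.4  1.5 -0.3] w 22.0mm
  turn first [ 0.0019  0.0023 -0.0025] then shift [ 0.1524  0.0177 -0.0056]
(np.float64(249.82748764711394), np.float64(244.03000247932982))
side
[483.5 165.9] [57 15 93] [ 0.0804 -0.5435  0.012 ]
[311.6 197.9] [10  9 68] [ 0.4669 -0.163   0.012 ]
[180.3 257.5] [11 10 87] [0.6637 0.1836 0.012 ]
[201.6 265.2] [10 11 87] [0.6047 0.1732 0.012 ]
[490.8 319.8] [ 14  17 104] [-0.0305 -0.0545  0.012 ]
top
[182.8 167.9] [10  9 72] [0.6627 0.1805 0.012 ]
[143.5 212.4] [  2  60 106] [0.5407 0.2886 0.012 ]
[186.9 188.8] [ 9 10 72] [0.6037 0.1694 0.012 ]
[303.6 199.6] [ 16  16 214] [ 0.5668 -0.1536  0.012 ]
[309.8 236.4] [ 9 10 70] [ 0.4653 -0.1667  0.012 ]
[358.3 243.6] [11 20 85] [ 0.4427 -0.2994  0.012 ]
[197.9 249.3] [12 12 71] [0.437  0.1401 0.012 ]
[253.7 380.7] [ 41   7 203] [ 0.0917 -0.0046  0.012 ]
```

View pics/g6.png

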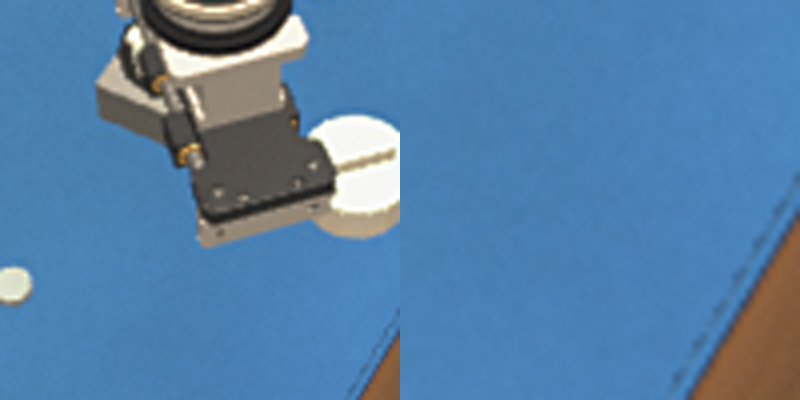

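```bash
python3 -m crank '{"grip":[1,1,1,1,1,1,1,1,1,1,1,1,1,1],"xyz":[[0,0,0],[0,0,0],[0,0,0],[0,0,0],[0,0,0],[0,0,0],[0,0,0],[0,0,0],[0,0,0],[0,0,0],[0,0,0],[0,0,0],[0,0,0],[0,0,0]],"delta_rot":[[0,0,-0.12],[0,0,-0.12],[0,0,-0.12],[0,0,-0.12],[0,0,-0.12],[0,0,-0.12],[0,0,-0.12],[0,0,-0.12],[0,0,-0.12],[0,0,-0.12],[0,0,-0.12],[0,0,-0.12],[0,0,-0.12],[0,0,0]]}'
python3 - <<'E'
from h import *
plan(.5968,-.0088,.11,48.7)
p=read_state()['tcp_pos'];q=proj('side',p);print('tip',q,'gp',proj('side',p+[0,0,.0188]))
u,v=map(int,q)
a=snap('side')[v-30:v+30,u-40:u+40];print(u-40,v-30)
cv2.imwrite('pics/g7.png',cv2.resize(a,(640,480),interpolation=2))
E
```

```text
t: 14.17
tcp_pos: [0.4921, 0.1055, 0.1057]
tcp_rot: [-3.141, 0.0, 0.854]
ft_force: [0.1, -1.1, -0.5]
gripper_width: 0.232
t14.2 tcp [0.4921 0.1055 0.1057] rpy deg [-1.7996e+02  3.0000e-02  4.8950e+01] F [ 0.1 -1.1 -0.5] w 21.8mm
  turn first [-0.0007  0.0005  0.0044] then shift [-0.0167  0.1541 -0.0043]
tip (np.float64(254.1984152997806), np.float64(245.33128862396984)) gp (np.float64(254.15299822233834), np.float64(240.8700555341361))
214 215
```

View pics/g7.png

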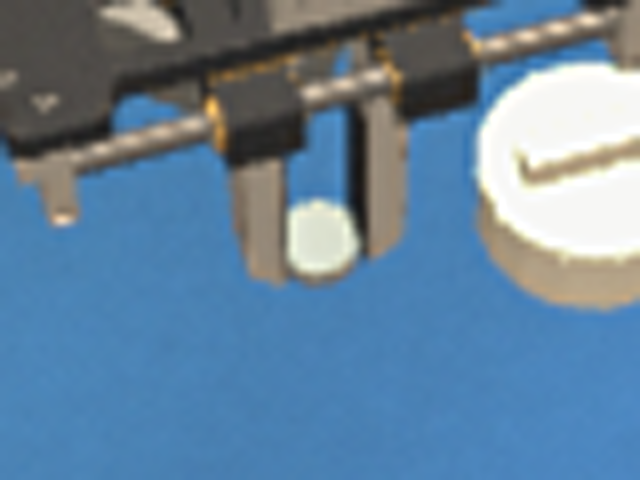

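The cell is held flat and centred between the fingertips at (254,245). I'll carry it to the mouth.

```bash
python3 -m crank '{"grip":[1,1,1,1,1,1,1,1,1,1,1],"xyz":[[-0.0028,0.0257,0],[-0.0028,0.0257,0],[-0.0028,0.0257,0],[-0.0028,0.0257,0],[-0.0028,0.0257,0],[-0.0028,0.0257,0],[0,0,0.015],[0,0,0.015],[0,0,0.004],[0,0,0],[0,0,0]],"delta_rot":[[0,0,0],[0,0,0],[0,0,0],[0,0,0],[0,0,0],[0,0,0],[0,0,0],[0,0,0],[0,0,0],[0,0,0],[0,0,0]]}'
python3 - <<'E'
from h import *
plan(.5968,-.0088,.071,48.9)
E
```

```text
t: 15.13
tcp_pos: [0.5976, -0.0093, 0.0722]
tcp_rot: [-3.141, 0.0, 0.85]
ft_force: [1.3, 0.5, 0.3]
gripper_width: 0.232
t15.1 tcp [ 0.5976 -0.0093  0.0722] rpy deg [-1.7998e+02  2.0000e-02  4.8730e+01] F [1.3 0.5 0.3] w 21.8mm
  turn first [-0.0003  0.0003 -0.003 ] then shift [-0.0002 -0.0009  0.0012]
```

```bash
python3 -m crank '{"grip":[0.3,0,-0.1,-0.1,-0.1,-0.1,-0.1,-0.1,-0.1,-0.1,-0.1,-0.1,-0.1,-0.1,-0.1,-0.1,-0.1,-0.1,-0.1],"xyz":[[0,0,0],[0,0,0],[0,0,0],[0,0,0],[0,0,-0.02],[0,0,-0.02],[-0.0255,0.0005,0],[-0.0255,0.0005,0],[-0.0255,0.0005,0],[-0.0255,0.0005,0],[-0.0255,0.0005,0],[-0.0255,0.0005,0],[-0.0255,0.0005,0],[-0.0255,0.0005,0],[0,0,0.025],[0,0,0.025],[0,0,0.02],[0,0,0],[0,0,0]],"delta_rot":[[0,0,0],[0,0,0],[0,0,0],[0,0,0],[0,0,0],[0,0,0],[0,0,0],[0,0,0],[0,0,0],[0,0,0],[0,0,0],[0,0,0],[0,0,0],[0,0,0],[0,0,0],[0,0,0],[0,0,0],[0,0,0],[0,0,0]]}'
python3 - <<'E'
from h import *
plan(.466,-.1655,.007,48.9)
im=snap('side','s8');blobs(im,.012,'side',50,120);t=snap('top','t8');blobs(t,.012,'top',40,250)
E
```

```text
t: 16.72
tcp_pos: [0.4657, -0.1655, 0.0416]
tcp_rot: [-3.139, 0.001, 0.851]
ft_force: [0.1, 0.4, 0.5]
gripper_width: 0.549
t16.7 tcp [ 0.4657 -0.1655  0.0416] rpy deg [-1.7988e+02  4.0000e-02  4.8740e+01] F [0.1 0.4 0.5] w 51.6mm
  turn first [-0.0021  0.0006 -0.0028] then shift [0.0002 0.0002 0.0346]
[348.2 163.4] [17 11 76] [ 0.4318 -0.343   0.012 ]
[322.3 168. ] [20 10 60] [ 0.4908 -0.2844  0.012 ]
[327.1 179.1] [ 8 21 85] [ 0.4595 -0.251   0.012 ]
[311.6 197.9] [10  9 68] [ 0.4669 -0.163   0.012 ]
[180.3 257.5] [11 10 87] [0.6637 0.1836 0.012 ]
[201.6 265.2] [10 11 89] [0.6046 0.1733 0.012 ]
[472.5 312.3] [42 39 84] [ 0.008  -0.0513  0.012 ]
[508.4 358.4] [10 17 77] [-0.0778  0.0137  0.012 ]
[505.5 377.4] [14 12 71] [-0.0792  0.0566  0.012 ]
[182.9 167.9] [ 9  9 71] [0.6627 0.1803 0.012 ]
[354.6 189.8] [ 8 26 81] [ 0.5914 -0.2967  0.012 ]
[143.5 211.9] [  3  61 114] [0.5422 0.2888 0.012 ]
[186.9 188.8] [ 9 10 72] [0.6037 0.1694 0.012 ]
[303.8 199.2] [ 16  19 195] [ 0.568  -0.1541  0.012 ]
[327.9 256.4] [12 11 62] [ 0.4098 -0.2143  0.012 ]
[245.8 380.5] [ 21   7 103] [0.0925 0.0163 0.012 ]
```

```bash
python3 -m crank '{"grip":[-0.1,-0.1,-0.1,-0.1,1,1,1,1,1,1,1,1,1,1],"xyz":[[0,0,0.015],[0,0,0.013],[0,0,0.0065],[0,0,0],[0,0,0],[0,0,0],[0,0,0],[0,0,0],[0,0,0],[0,0,-0.025],[0,0,-0.025],[0,0,-0.025],[0,0,-0.023],[0,0,0]],"delta_rot":[[0,0,0],[0,0,0],[0,0,0],[0,0,0],[0,0,0],[0,0,0],[0,0,0],[0,0,0],[0,0,0],[0,0,0],[0,0,0],[0,0,0],[0,0,0],[0,0,0]]}'
python3 -m crank '{"grip":[1,1,1,1,1,1,1,1,1,1,1,1,1],"xyz":[[0.0255,-0.0005,0],[0.0255,-0.0005,0],[0.0255,-0.0005,0],[0.0255,-0.0005,0],[0.0255,-0.0005,0],[0.0255,-0.0005,0],[0.0255,-0.0005,0],[0.0255,-0.0005,0],[0,0,0.015],[0,0,0.015],[0,0,0.003],[0,0,0],[0,0,0]],"delta_rot":[[0,0,0],[0,0,0],[0,0,0],[0,0,0],[0,0,0],[0,0,0],[0,0,0],[0,0,0],[0,0,0],[0,0,0],[0,0,0],[0,0,0],[0,0,0]]}'
python3 - <<'E'
from h import *
plan(.5968,-.0088,.071,48.9)
E
```

```text
t: 17.98
tcp_pos: [0.4696, -0.1674, 0.1116]
tcp_rot: [3.131, -0.003, 0.851]
ft_force: [0.6, -0.6, -1.0]
gripper_width: 0.233
t: 19.07
tcp_pos: [0.5976, -0.01, 0.0723]
tcp_rot: [-3.141, 0.001, 0.851]
ft_force: [-0.4, -0.4, -0.4]
gripper_width: 0.234
t19.1 tcp [ 0.5976 -0.01    0.0723] rpy deg [-1.7996e+02  3.0000e-02  4.8730e+01] F [-0.4 -0.4 -0.4] w 22.0mm
  turn first [-0.0007  0.0006 -0.0029] then shift [ 0.0004 -0.0014  0.0013]
```

```bash
python3 -m crank '{"grip":[0.3,0,-0.1,-0.1,-0.1,-0.1,-0.1,-0.1,-0.1,-0.1,-0.1,-0.1,-0.1,-0.1,-0.1,-0.1,-0.1],"xyz":[[0,0,0],[0,0,0],[0,0,0],[0,0,0],[0,0,-0.02],[0,0,-0.02],[0.0234,-0.0188,0],[0.0234,-0.0188,0],[0.0234,-0.0188,0],[0.0234,-0.0188,0],[0.0234,-0.0188,0],[0.0234,-0.0188,0],[0,0,0.025],[0,0,0.025],[0,0,0.02],[0,0,0],[0,0,0]],"delta_rot":[[0,0,0],[0,0,0],[0,0,0],[0,0,0],[0,0,0],[0,0,0],[0,0,0],[0,0,0],[0,0,0],[0,0,0],[0,0,0],[0,0,0],[0,0,0],[0,0,0],[0,0,0],[0,0,0],[0,0,0]]}'
python3 - <<'E'
from h import *
plan(.6041,.1713,.007,48.9)
im=snap('side','s9');blobs(im,.012,'side',50,250);t=snap('top','t9');print();blobs(t,.012,'top',40,250)
E
```

```text
t: 20.48
tcp_pos: [0.6047, 0.17, 0.0416]
tcp_rot: [-3.14, 0.002, 0.851]
ft_force: [-0.9, -0.5, 0.1]
gripper_width: 0.55
t20.5 tcp [0.6047 0.17   0.0416] rpy deg [-1.799e+02  1.300e-01  4.875e+01] F [-0.9 -0.5  0.1] w 51.7mm
  turn first [-0.0017  0.0023 -0.0026] then shift [ 0.0006 -0.0014  0.0346]
[378.7 175.1] [ 84  17 121] [ 0.3358 -0.3445  0.012 ]
[136.7 231. ] [61 65 65] [0.8137 0.1809 0.012 ]
[241.  210.4] [ 21  10 135] [ 0.6136 -0.0216  0.012 ]
[245.9 218.8] [ 29  17 167] [ 0.5866 -0.0044  0.012 ]
[168.8 220.5] [13  9 57] [0.7624 0.1096 0.012 ]
[228.3 234.3] [19 10 83] [0.5994 0.0623 0.012 ]
[146.8 244.4] [ 15  18 122] [0.7624 0.1987 0.012 ]
[196.8 240.6] [27 12 94] [0.6585 0.1216 0.012 ]
[213.  250.3] [ 7 16 69] [0.6054 0.1233 0.012 ]
[164.9 250.9] [20 14 87] [0.7096 0.1892 0.012 ]
[182.7 257.7] [ 16  14 141] [0.6581 0.1811 0.012 ]
[201.6 265.2] [10 11 88] [0.6045 0.1732 0.012 ]

[352.9 164.7] [ 7 19 50] [ 0.6622 -0.2957  0.012 ]
[303.6 199.6] [ 16  16 214] [ 0.5668 -0.1536  0.012 ]
[358.  243.6] [ 9 21 85] [ 0.4425 -0.2985  0.012 ]
[211.4 353.5] [12 59 89] [0.1632 0.1059 0.012 ]
[253.6 380.7] [ 42   7 203] [ 0.0916 -0.0042  0.012 ]
```

```bash
python3 -m crank '{"grip":[-0.1,-0.1,-0.1,-0.1,1,1,1,1,1,1,1,1,1,1],"xyz":[[0,-0.001,0.015],[0,0,0.013],[0,0,0.0065],[0,0,0],[0,0,0],[0,0,0],[0,0,0],[0,0,0],[0,0,0],[0,0,-0.025],[0,0,-0.025],[0,0,-0.025],[0,0,-0.023],[0,0,0]],"delta_rot":[[0,0,0],[0,0,0],[0,0,0],[0,0,0],[0,0,0],[0,0,0],[0,0,0],[0,0,0],[0,0,0],[0,0,0],[0,0,0],[0,0,0],[0,0,0],[0,0,0]]}'
python3 -m crank '{"grip":[1,1,1,1,1,1,1,1,1,1,1],"xyz":[[-0.0234,0.0188,0],[-0.0234,0.0188,0],[-0.0234,0.0188,0],[-0.0234,0.0188,0],[-0.0234,0.0188,0],[-0.0234,0.0188,0],[0,0.001,0.015],[0,0,0.015],[0,0,0.003],[0,0,0],[0,0,0]],"delta_rot":[[0,0,0],[0,0,0],[0,0,0],[0,0,0],[0,0,0],[0,0,0],[0,0,0],[0,0,0],[0,0,0],[0,0,0],[0,0,0]]}'
python3 - <<'E'
from h import *
plan(.5968,-.0088,.071,48.9)
E
```

```text
t: 21.75
tcp_pos: [0.6084, 0.1715, 0.1131]
tcp_rot: [3.134, -0.009, 0.851]
ft_force: [0.9, 0.7, 1.4]
gripper_width: 0.239
t: 22.67
tcp_pos: [0.5977, -0.0095, 0.0728]
tcp_rot: [-3.141, 0.001, 0.851]
ft_force: [0.1, -0.0, -0.6]
gripper_width: 0.232
t22.7 tcp [ 0.5977 -0.0095  0.0728] rpy deg [-1.7996e+02  3.0000e-02  4.8780e+01] F [ 0.1 -0.  -0.6] w 21.8mm
  turn first [-0.0007  0.0006 -0.0021] then shift [-0.     -0.0011  0.0018]
```

```bash
python3 -m crank '{"grip":[0.3,0,-0.1,-0.1,-0.1,-0.1,-0.1,-0.1,-0.1,-0.1,-0.1,-0.1,-0.1,-0.1,-0.1,-0.1,-0.1,-0.1],"xyz":[[0,0,0],[0,0,0],[0,0,0],[0,0,0],[0,0,-0.02],[0,0,-0.02],[0.0267,-0.011,0],[0.0267,-0.011,0],[0.0267,-0.011,0],[0.0267,-0.011,0],[0.0267,-0.011,0],[0.0267,-0.011,0],[0.0267,-0.011,0],[0,0,0.025],[0,0,0.025],[0,0,0.02],[0,0,0],[0,0,0]],"delta_rot":[[0,0,0],[0,0,0],[0,0,0],[0,0,0],[0,0,0],[0,0,0],[0,0,0],[0,0,0],[0,0,0],[0,0,0],[0,0,0],[0,0,0],[0,0,0],[0,0,0],[0,0,0],[0,0,0],[0,0,0],[0,0,0]]}'
python3 - <<'E'
from h import *
plan(.6632,.1818,.007,48.9)
im=snap('side','s10');blobs(im,.012,'side',50,250)
E
```

```text
t: 24.17
tcp_pos: [0.6622, 0.1814, 0.0417]
tcp_rot: [-3.14, 0.003, 0.851]
ft_force: [-0.2, -0.8, 0.1]
gripper_width: 0.553
t24.2 tcp [0.6622 0.1814 0.0417] rpy deg [-1.7989e+02  1.6000e-01  4.8770e+01] F [-0.2 -0.8  0.1] w 52.0mm
  turn first [-0.002   0.0027 -0.0023] then shift [0.0009 0.0005 0.0347]
[334.5 172.6] [ 75  18 108] [ 0.4517 -0.2861  0.012 ]
[204.2 226.7] [19 11 80] [0.6683 0.0758 0.012 ]
[489.5 225.2] [ 54  10 142] [ 0.0225 -0.3241  0.012 ]
[167.7 239.3] [ 27  32 213] [0.7261 0.158  0.012 ]
[143.1 244.4] [ 21  17 168] [0.7707 0.2037 0.012 ]
[190.5 242.9] [ 8 16 76] [0.6684 0.1356 0.012 ]
[180.3 257.5] [11 10 87] [0.6637 0.1836 0.012 ]
[481.5 289.6] [59  6 89] [ 0.0022 -0.1199  0.012 ]
[490.9 363.7] [43  8 51] [-0.0488  0.0441  0.012 ]
```

```bash
python3 -m crank '{"grip":[-0.1,-0.1,-0.1,-0.1,1,1,1,1,1,1,1,1,1,1],"xyz":[[0,0,0.015],[0,0,0.013],[0,0,0.0065],[0,0,0],[0,0,0],[0,0,0],[0,0,0],[0,0,0],[0,0,0],[0,0,-0.025],[0,0,-0.025],[0,0,-0.025],[0,0,-0.023],[0,0,0]],"delta_rot":[[0,0,0],[0,0,0],[0,0,0],[0,0,0],[0,0,0],[0,0,0],[0,0,0],[0,0,0],[0,0,0],[0,0,0],[0,0,0],[0,0,0],[0,0,0],[0,0,0]]}'
python3 -m crank '{"grip":[1,1,1,1,1,1,1,1,1,1,1,1],"xyz":[[-0.0267,0.011,0],[-0.0267,0.011,0],[-0.0267,0.011,0],[-0.0267,0.011,0],[-0.0267,0.011,0],[-0.0267,0.011,0],[-0.0267,0.011,0],[0,0,0.015],[0,0,0.015],[0,0,0.003],[0,0,0],[0,0,0]],"delta_rot":[[0,0,0],[0,0,0],[0,0,0],[0,0,0],[0,0,0],[0,0,0],[0,0,0],[0,0,0],[0,0,0],[0,0,0],[0,0,0],[0,0,0]]}'
python3 - <<'E'
from h import *
plan(.5968,-.0088,.071,48.9)
E
```

```text
t: 25.38
tcp_pos: [0.6666, 0.1822, 0.114]
tcp_rot: [3.134, -0.009, 0.851]
ft_force: [0.3, -0.6, 0.6]
gripper_width: 0.233
t: 26.38
tcp_pos: [0.5977, -0.0095, 0.0732]
tcp_rot: [-3.141, 0.001, 0.851]
ft_force: [0.0, -0.6, 0.7]
gripper_width: 0.224
t26.4 tcp [ 0.5977 -0.0095  0.0732] rpy deg [-1.7996e+02  3.0000e-02  4.8780e+01] F [ 0.  -0.6  0.7] w 21.1mm
  turn first [-0.0008  0.0006 -0.0021] then shift [-0.     -0.0012  0.0022]
```

```bash
python3 -m crank '{"grip":[0.3,0,-0.1,-0.1,-0.1,-0.1,-0.1,-0.1,-0.1,-0.1,-0.1,-0.1,-0.1],"xyz":[[0,0,0],[0,0,0],[0,0,0],[0,0,0],[0,0,-0.02],[0,0,-0.02],[-0.0255,0.0142,0],[-0.0255,0.0142,0],[-0.0255,0.0142,0],[-0.0255,0.0142,0],[-0.0255,0.0142,0],[0,0,0],[0,0,0]],"delta_rot":[[0,0,0],[0,0,0],[0,0,0],[0,0,0],[0,0,0],[0,0,0],[0,0,0],[0,0,0],[0,0,0],[0,0,0],[0,0,0],[0,0,0],[0,0,0]]}'
python3 - <<'E'
from h import *
plan(.567,-.152,.03,48.9)
im=snap('side','s11');t=snap('top','t11')
a=im[120:360,100:360];b=im[185:245,210:275]
cv2.imwrite('pics/g11.png',np.hstack([cv2.resize(a,(433,400),interpolation=2),cv2.resize(b,(433-80,400),interpolation=2)]))
blobs(im,.012,'side',50,250);print();blobs(t,.012,'top',40,250)
E
```

```text
t: 27.47
tcp_pos: [0.5671, -0.1537, 0.114]
tcp_rot: [3.141, -0.0, 0.848]
ft_force: [-0.2, 0.2, -0.0]
gripper_width: 0.551
t27.5 tcp [ 0.5671 -0.1537  0.114 ] rpy deg [ 1.7998e+02 -3.0000e-02  4.8600e+01] F [-0.2  0.2 -0. ] w 51.8mm
  turn first [ 0.0004 -0.0005 -0.0053] then shift [ 0.0012 -0.0012  0.084 ]
[429.4  90.2] [59 33 73] [ 0.3249 -0.8404  0.012 ]
[285.  102.1] [ 35  21 226] [ 0.7418 -0.509   0.012 ]
[507.4 116.4] [12 11 71] [ 0.0591 -0.827   0.012 ]
[313.4 130.4] [16 11 80] [ 0.5889 -0.4249  0.012 ]
[286.3 135. ] [22  9 58] [ 0.6547 -0.3588  0.012 ]
[254.9 141.5] [ 33  18 103] [ 0.7263 -0.2792  0.012 ]
[306.1 156.3] [ 66  48 171] [ 0.5552 -0.3042  0.012 ]
[270.1 154.2] [ 24  23 153] [ 0.6555 -0.2543  0.012 ]
[267.4 187.8] [ 16  13 167] [ 0.5928 -0.1306  0.012 ]
[491.3 212.8] [42 21 60] [ 0.0264 -0.3698  0.012 ]
[463.6 308.4] [44 32 58] [ 0.0273 -0.0503  0.012 ]
[508.7 350.5] [ 8 19 78] [-0.0757 -0.004   0.012 ]

[143.5 211.9] [  2  63 116] [0.5422 0.2887 0.012 ]
[292.  190.8] [ 8 17 78] [ 0.592 -0.122  0.012]
[326.7 207.3] [ 26  19 148] [ 0.5441 -0.2167  0.012 ]
```

View pics/g11.png

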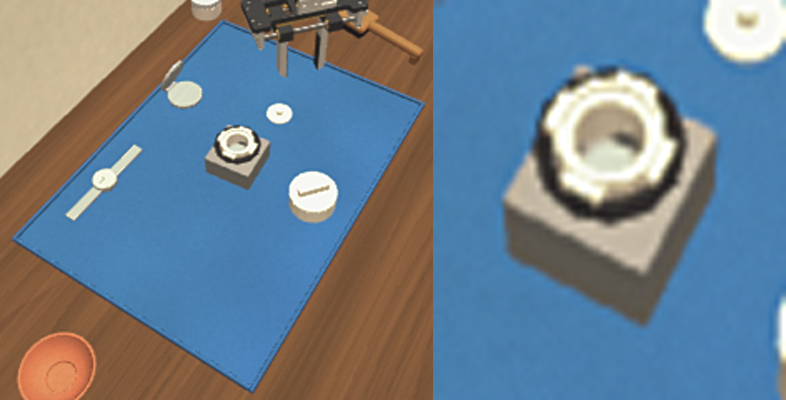

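```bash
python3 - <<'E'
from h import *
print(proj('side',[.639,-.046,.042]))
for d in ([.5925,-.1325,.006],[.567,-.152,.006]): print(proj('side',d))
t=cv2.imread('pics/t11.png')[150:240,215:335]
s=cv2.imread('pics/s11.png')[170:205,250:290]
cv2.imwrite('pics/g12.png',np.hstack([cv2.resize(t,(480,360),interpolation=2),cv2.resize(s,(320,360),interpolation=2)]))
E
```

```text
(np.float64(237.71209511134506), np.float64(194.00986846051367))
(np.float64(267.77187671794826), np.float64(188.73504100240416))
(np.float64(278.699473844061), np.float64(187.8424805101715))
```

View pics/g12.png

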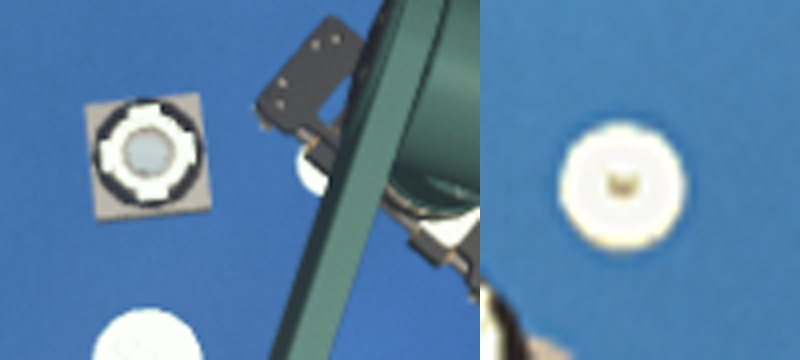

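The grey bit by the tub is only its back corner, as the projection confirms. No cells remain on the tray, and one shows through the throat. The disk has been knocked to about (0.592, −0.132). I'll centre the tool on its knob by gripping in two directions.

```bash
python3 -m crank '{"grip":[0.3,0.3,0.3,0.3,0.3,0.3,0.3,0.3],"xyz":[[0.0165,0.0025,0],[0.0162,0.0026,0],[0,0,0.025],[0,0,0.025],[0,0,0.025],[0,0,0.01],[0,0,0],[0,0,0]],"delta_rot":[[0,0,0],[0,0,0],[0,0,0],[0,0,0],[0,0,0],[0,0,0],[0,0,0],[0,0,0]]}' 15
python3 - <<'E'
from h import *
plan(.5925,-.1325,.011,48.9)
s=snap('side','s12')
q=proj('side',[.5925,-.1325,.012]);u,v=map(int,q)
cv2.imwrite('pics/g13.png',cv2.resize(s[v-30:v+30,u-40:u+40],(640,480),interpolation=2))
E
```

```text
t: 28.23
tcp_pos: [0.5928, -0.1303, 0.0288]
tcp_rot: [-3.141, 0.0, 0.852]
ft_force: [0.7, 0.0, 0.4]
gripper_width: 0.353
t28.2 tcp [ 0.5928 -0.1303  0.0288] rpy deg [-1.7997e+02  1.0000e-02  4.8830e+01] F [0.7 0.  0.4] w 33.2mm
  turn first [-0.0006  0.0001 -0.0013] then shift [-0.0018  0.0012  0.0178]
```

View pics/g13.png

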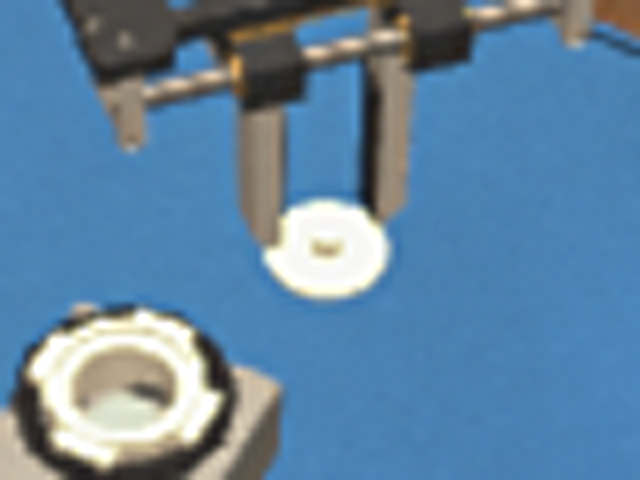

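```bash
python3 -m crank '{"grip":[0.3,0.3,0.3,1,1,1,1,1,1,1,0.3,0.3,0.3],"xyz":[[-0.0015,0.001,0.008],[0,0,0.006],[0,0,0.003],[0,0,0],[0,0,0],[0,0,0],[0,0,0],[0,0,0],[0,0,0],[0,0,0],[0,0,0],[0,0,0],[0,0,0]],"delta_rot":[[0,0,0],[0,0,0],[0,0,0],[0,0,0],[0,0,0],[0,0,0],[0,0,0],[0,0,0],[0,0,0],[0,0,0],[0,0,0],[0,0,0],[0,0,0]]}'
python3 -m crank '{"grip":[0.3,0.3,0.3,0.3,0.3,0.3,0.3,0.3,0.3,0.3,0.3,0.3,0.3,1,1,1,1,1,1,1],"xyz":[[0,0,0],[0,0,0],[0,0,0],[0,0,0],[0,0,0],[0,0,0],[0,0,0],[0,0,0],[0,0,0],[0,0,0],[0,0,0],[0,0,0],[0,0,0],[0,0,0],[0,0,0],[0,0,0],[0,0,0],[0,0,0],[0,0,0],[0,0,0]],"delta_rot":[[0,0,0.12],[0,0,0.12],[0,0,0.12],[0,0,0.12],[0,0,0.12],[0,0,0.12],[0,0,0.12],[0,0,0.12],[0,0,0.12],[0,0,0.12],[0,0,0.12],[0,0,0.12],[0,0,0.12],[0,0,0],[0,0,0],[0,0,0],[0,0,0],[0,0,0],[0,0,0],[0,0,0]]}'
python3 - <<'E'
from h import *
plan(.5968,-.0088,.071,-40.6)
for i in range(3): print(read_state()['tcp_pos'])
s=snap('top','t13')
for i in range(3): snap('top');print(read_state()['tcp_pos'],read_state()['ft_force'])
E
```

```text
t: 29.37
tcp_pos: [0.5924, -0.133, 0.0116]
tcp_rot: [-3.142, 0.0, 0.851]
ft_force: [-0.4, -0.0, 0.4]
gripper_width: 0.295
t: 31.03
tcp_pos: [0.5924, -0.1331, 0.0116]
tcp_rot: [3.141, 0.0, -0.709]
ft_force: [0.9, -0.1, 0.0]
gripper_width: 0.117
t31.0 tcp [ 0.5924 -0.1331  0.0116] rpy deg [179.99   0.   -40.6 ] F [ 0.9 -0.1  0. ] w 11.0mm
  turn first [ 0.0001  0.     -0.    ] then shift [-0.0775 -0.0972 -0.0594]
[ 0.59235159 -0.13305889  0.01163086]
[ 0.59235159 -0.13305889  0.01163086]
[ 0.59235159 -0.13305889  0.01163086]
[ 0.59236938 -0.13307276  0.01164677] [-0.26870219  1.03648435  0.27935522]
[ 0.59236426 -0.13306126  0.01165404] [ 0.1091725  -0.39780752 -0.3868845 ]
[ 0.59237482 -0.13304473  0.01161908] [0.18684786 0.51551078 0.16832818]
```

```bash
python3 -m crank '{"grip":[0.3,0.3,0.3,0.3,0.3,0.3,0.3,0.3,0.3,0.3,0.3,0.3,0.3,0.3,0.3,0.3,0.3,0.3],"xyz":[[0,0,0],[0,0,0],[0,0,-0.02],[0,0,-0.03],[0,0,-0.04],[-0.0315,-0.0103,0],[-0.0315,-0.0103,0],[-0.0315,-0.0103,0],[-0.0315,-0.0103,0],[-0.0315,-0.0103,0],[-0.0315,-0.0103,0],[-0.0315,-0.0103,0],[-0.0315,-0.0103,0],[-0.0315,-0.0103,0],[-0.0315,-0.0103,0],[0,0,0],[0,0,0],[0,0,0]],"delta_rot":[[0,0,0],[0,0,0],[0,0,0],[0,0,0],[0,0,0],[0,0,0],[0,0,0],[0,0,0],[0,0,0],[0,0,0],[0,0,0],[0,0,0],[0,0,0],[0,0,0],[0,0,0],[0,0,0],[0,0,0],[0,0,0]]}'
python3 - <<'E'
from h import *
plan(.5924,-.1331,.0116,-40.6)
t=np.mean([snap('top').astype(float) for _ in range(3)],0).astype(np.uint8);s=snap('side','s14');cv2.imwrite('pics/t14.png',t)
print('top');blobs(t,.009,'top',40,1300);print('side');blobs(s,.009,'side',100,1300)
x0,y0,x1,y1=232,168,272,208
U=cv2.resize(t[y0:y1,x0:x1],None,fx=10,fy=10,interpolation=2);V=cv2.resize(s[185:240,210:300],None,fx=7.27,fy=7.27,interpolation=2)
cv2.imwrite('pics/g14.png',np.hstack([U,cv2.resize(V,(400,400))]))
E
```

```text
t: 32.73
tcp_pos: [0.4208, 0.1499, 0.1019]
tcp_rot: [-3.141, -0.001, -0.709]
ft_force: [-0.0, -0.5, 0.3]
gripper_width: 0.353
t32.7 tcp [0.4208 0.1499 0.1019] rpy deg [-1.7999e+02 -7.0000e-02 -4.0600e+01] F [-0.  -0.5  0.3] w 33.2mm
  turn first [-0.0002 -0.0012 -0.    ] then shift [0.3145 0.1032 0.0903]
top
[352.5  94.6] [ 26  27 527] [ 0.8667 -0.3057  0.009 ]
[277.5 130.4] [ 24  25 468] [ 0.7656 -0.0871  0.009 ]
[199.4 133.5] [ 60  15 509] [0.7608 0.1341 0.009 ]
[251.5 189. ] [ 32  33 743] [ 0.5999 -0.0096  0.009 ]
[357.1 204.6] [ 14  56 370] [ 0.5499 -0.3024  0.009 ]
[296.  190.9] [ 17  17 215] [ 0.592  -0.1335  0.009 ]
[143.5 211.3] [  2  57 103] [0.5442 0.2894 0.009 ]
[251.4 240.9] [ 28  29 638] [ 0.4566 -0.0063  0.009 ]
[357.6 243.6] [ 8 21 65] [ 0.4426 -0.2983  0.009 ]
[131.4 324.4] [  30  121 1166] [0.2424 0.3188 0.009 ]
[253.6 380.7] [ 41   7 201] [ 0.0906 -0.0043  0.009 ]
side
[343.1 130.6] [ 149   31 1021] [ 0.5059 -0.4778  0.009 ]
[198.9 179.2] [127 133 530] [ 0.7851 -0.0562  0.009 ]
[240.4 204.7] [ 24  21 307] [ 0.6273 -0.0396  0.009 ]
[161.7 229. ] [ 47  46 497] [0.7625 0.1398 0.009 ]
[238.1 219.8] [ 32  28 184] [0.6043 0.0075 0.009 ]
[279.6 241.7] [  50   47 1083] [0.4736 0.0101 0.009 ]
[499.7 278.3] [  28   71 1033] [-0.0297 -0.1757  0.009 ]
[284.6 285.9] [ 39  16 160] [0.4025 0.113  0.009 ]
[500.5 331. ] [ 22  31 446] [-0.0543 -0.0411  0.009 ]
```

View pics/g14.png

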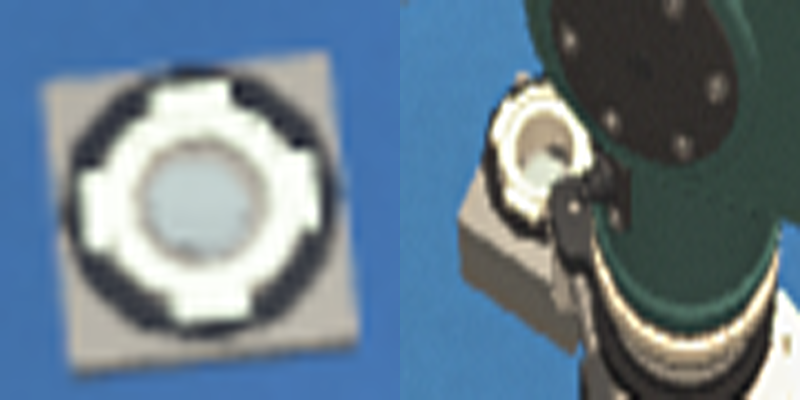

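```bash
python3 - <<'E'
from h import *
t=cv2.imread('pics/t14.png')[168:208,232:272]
g=cv2.resize(t,None,fx=10,fy=10,interpolation=cv2.INTER_CUBIC)
def rep(n,c,z): u,v=c[0]/10+232-.45,c[1]/10+168-.45; print(n,np.round([u,v],2),at_z('top',u,v,z).round(4))
hull=None
for th in(170,190,210):
    m=(g.min(2)>th).astype(np.uint8)
    c=max(cv2.findContours(m,0,1)[0],key=cv2.contourArea)
    (x,y),(w,h),a=cv2.minAreaRect(c); M=cv2.moments(c)
    rep(th,(x,y),.063); rep('mom',(M['m10']/M['m00'],M['m01']/M['m00']),.063); print(w,h,a)
d=(g.max(2)<110).astype(np.uint8)   # collar, dark
c=max(cv2.findContours(d,0,1)[0],key=cv2.contourArea); hl=cv2.convexHull(np.vstack([k for k in cv2.findContours(d,0,1)[0] if cv2.contourArea(k)>500]))
e=cv2.fitEllipse(hl);print(e);rep('collar',e[0],.058)
# disk same method
T=cv2.imread('pics/t14.png')[175:207,280:312];G=cv2.resize(T,None,fx=10,fy=10,interpolation=2)
c=max(cv2.findContours((G.min(2)>170).astype(np.uint8),0,1)[0],key=cv2.contourArea);e=cv2.fitEllipse(c)
print('disk',at_z('top',e[0][0]/10+280-.45,e[0][1]/10+175-.45,.009),e)
E
```

```text
170 [251.65 187.7 ] [ 0.5971 -0.0096  0.063 ]
mom [251.59 187.67] [ 0.5971 -0.0095  0.063 ]
210.85641479492188 211.29025268554688 40.60129165649414
190 [251.66 187.7 ] [ 0.5971 -0.0096  0.063 ]
mom [251.61 187.66] [ 0.5972 -0.0095  0.063 ]
207.92784118652344 208.3616943359375 40.601295471191406
210 [251.68 187.75] [ 0.5969 -0.0097  0.063 ]
mom [251.63 187.65] [ 0.5972 -0.0096  0.063 ]
204.34152221679688 205.3036346435547 40.833492279052734
((199.226318359375, 204.0344696044922), (273.32769775390625, 274.39599609375), 108.1731948852539)
collar [251.47 187.95] [ 0.597  -0.0092  0.058 ]
disk [ 0.59231865 -0.13381542  0.009     ] ((165.18939208984375, 162.01483154296875), (154.28457641601562, 156.69656372070312), 163.2893524169922)
```

```bash
python3 -m crank '{"grip":[0.3,0.3,0.3,0.3,0.3,0.3,0.3,0.3,0.3,0.3,0.3,0.3,0.3,0.3,0.3,0.3],"xyz":[[0.0315,0.0103,0],[0.0315,0.0103,0],[0.0315,0.0103,0],[0.0315,0.0103,0],[0.0315,0.0103,0],[0.0315,0.0103,0],[0.0315,0.0103,0],[0.0315,0.0103,0],[0.0315,0.0103,0],[0.0315,0.0103,0],[0,0,0.025],[0,0,0.025],[0,0,0.02],[0,0,0],[0,0,0],[0,0,0]],"delta_rot":[[0,0,0],[0,0,0],[0,0,0],[0,0,0],[0,0,0],[0,0,0],[0,0,0],[0,0,0],[0,0,0],[0,0,0],[0,0,0],[0,0,0],[0,0,0],[0,0,0],[0,0,0],[0,0,0]]}'
python3 - <<'E'
from h import *
plan(.5924,-.1331,.0116,-40.6)
s=snap('side');blobs(s,.009,'side',100,300)
E
```

```text
t: 34.27
tcp_pos: [0.5931, -0.1339, 0.0328]
tcp_rot: [-3.141, -0.002, -0.71]
ft_force: [0.9, 0.0, 0.9]
gripper_width: 0.347
t34.3 tcp [ 0.5931 -0.1339  0.0328] rpy deg [-1.7997e+02 -9.0000e-02 -4.0680e+01] F [0.9 0.  0.9] w 32.6mm
  turn first [-0.0006 -0.0016 -0.0013] then shift [-0.0011 -0.0001  0.0212]
[269.7 131. ] [ 31  20 190] [ 0.7127 -0.3508  0.009 ]
[493.8 131. ] [ 44  24 104] [ 0.0834 -0.7298  0.009 ]
[243.4 215.5] [ 40  24 262] [ 0.5996 -0.0121  0.009 ]
[505.8 345.9] [ 11  20 106] [-0.0699 -0.0127  0.009 ]
```

```bash
python3 -m crank '{"grip":[0.3,0.3,0.3,0.3,1,1,1,1,1,1,1,1,1,1,1,1],"xyz":[[-0.0008,0,0.01],[0,0,0.008],[0,0,0.0032],[0,0,0],[0,0,0],[0,0,0],[0,0,0],[0,0,0],[0,0,0],[0,0,-0.005],[0,0,-0.02],[0,0,-0.03],[0,0,-0.03],[0,0,0],[0,0,0],[0,0,0]],"delta_rot":[[0,0,0],[0,0,0],[0,0,0],[0,0,0],[0,0,0],[0,0,0],[0,0,0],[0,0,0],[0,0,0],[0,0,0],[0,0,0],[0,0,0],[0,0,0],[0,0,0],[0,0,0],[0,0,0]]}' 25
python3 -m crank '{"grip":[1,1,1,1,1,1,1,1,1],"xyz":[[-0.0154,-0.0195,0],[-0.0154,-0.0195,0],[-0.0154,-0.0195,0],[-0.0154,-0.0195,0],[-0.0154,-0.0195,0],[0,0,0],[0,0,0],[0,0,0],[0,0,0]],"delta_rot":[[0,0,0],[0,0,0],[0,0,0],[0,0,0],[0,0,0],[0,0,0],[0,0,0],[0,0,0],[0,0,0]]}'
python3 - <<'E'
from h import *
plan(.5973,-.0090,.0686,-40.6)
s=snap('side')
q=proj('side',[.5973,-.009,.09]);u,v=map(int,q)
cv2.imwrite('pics/g15.png',cv2.resize(s[v-30:v+30,u-40:u+40],(640,480),interpolation=2))
E
```

```text
t: 35.65
tcp_pos: [0.5914, -0.1324, 0.095]
tcp_rot: [3.141, 0.001, -0.709]
ft_force: [0.1, -0.6, -0.6]
gripper_width: 0.112
t: 36.4
tcp_pos: [0.5963, -0.0094, 0.0944]
tcp_rot: [3.14, 0.001, -0.71]
ft_force: [-0.2, 0.4, -0.4]
gripper_width: 0.114
t36.4 tcp [ 0.5963 -0.0094  0.0944] rpy deg [ 1.7991e+02  6.0000e-02 -4.0690e+01] F [-0.2  0.4 -0.4] w 10.7mm
  turn first [ 0.0015  0.0011 -0.0016] then shift [ 0.0005 -0.001   0.0258]
```

View pics/g15.png

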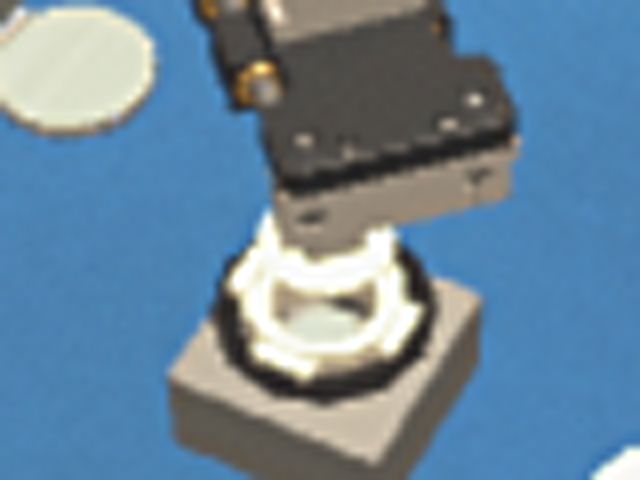

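The disk is held level above the mouth.

```bash
python3 -m crank '{"grip":[1,1,1,1,1,1],"xyz":[[0.0005,-0.0008,0.01],[0,0,0.006],[0,0,0.002],[0,0,0],[0,0,0],[0,0,0]],"delta_rot":[[0,0,0],[0,0,0],[0,0,0],[0,0,0],[0,0,0],[0,0,0]]}'
python3 - <<'E'
from h import *
snap('top')
plan(.5973,-.0090,.0686,-40.6)
E
```

```text
t: 36.95
tcp_pos: [0.5979, -0.0082, 0.0776]
tcp_rot: [-3.141, -0.0, -0.709]
ft_force: [0.1, 0.2, 0.2]
gripper_width: 0.113
t37.0 tcp [ 0.598  -0.0082  0.0778] rpy deg [-1.7998e+02 -4.0000e-02 -4.0630e+01] F [ 0.2  0.1 -0.4] w 10.8mm
  turn first [-0.0003 -0.0006 -0.0005] then shift [0.     0.0011 0.0092]
```

```bash
python3 -m crank '{"grip":[1,1,1,1,1,1,1,1,1,1],"xyz":[[0,0.001,0],[0,0,0.002],[0,0,0.002],[0,0,0.001],[0,0,0.001],[0,0,0.001],[0,0,0.001],[0,0,0],[0,0,0],[0,0,0]],"delta_rot":[[0,0,0],[0,0,0],[0,0,0],[0,0,0],[0,0,0],[0,0,0],[0,0,0],[0,0,0],[0,0,0],[0,0,0]]}'
python3 - <<'E'
from h import *
snap('top')
plan(.5973,-.0090,.0686,-40.6)
E
```

```text
t: 37.83
tcp_pos: [0.5971, -0.0089, 0.0695]
tcp_rot: [3.142, -0.0, -0.709]
ft_force: [-0.5, 0.2, -0.1]
gripper_width: 0.117
t37.9 tcp [ 0.5972 -0.0089  0.0696] rpy deg [-1.800e+02 -1.000e-02 -4.063e+01] F [ 0.8  0.1 -0.5] w 10.8mm
  turn first [-0.0001 -0.0002 -0.0005] then shift [ 0.0002 -0.      0.001 ]
```

```bash
python3 -m crank '{"grip":[1,1,1,1,1],"xyz":[[0,0,0.0008],[0,0,0.0007],[0,0,0],[0,0,0],[0,0,0]],"delta_rot":[[0,0,0],[0,0,0],[0,0,0],[0,0,0],[0,0,0]]}'
python3 -m crank '{"grip":[0.6,0.4,0.3,0.3,0.3,0.3,0.3,0.3,0.3],"xyz":[[0,0,0],[0,0,0],[0,0,0],[0,0,-0.005],[0,0,-0.02],[0,0,-0.025],[0,0,0],[0,0,0],[0,0,0]],"delta_rot":[[0,0,0],[0,0,0],[0,0,0],[0,0,0],[0,0,0],[0,0,0],[0,0,0],[0,0,0],[0,0,0]]}'
python3 - <<'E'
from h import *
plan(.4601,-.0085,.04,-40.6)
E
```

```text
t: 38.3
tcp_pos: [0.5971, -0.0089, 0.0679]
tcp_rot: [3.142, -0.0, -0.709]
ft_force: [-1.1, -0.1, -0.9]
gripper_width: 0.12
t: 39.05
tcp_pos: [0.5968, -0.0089, 0.1176]
tcp_rot: [3.141, 0.0, -0.709]
ft_force: [0.8, -0.2, -0.9]
gripper_width: 0.352
t39.0 tcp [ 0.5968 -0.0089  0.1176] rpy deg [ 1.7998e+02  2.0000e-02 -4.0630e+01] F [ 0.8 -0.2 -0.9] w 33.1mm
  turn first [ 0.0003  0.0003 -0.0005] then shift [-0.1041  0.0887  0.0776]
```

```bash
python3 -m crank '{"grip":[0.3,0.3,0.3,0.3,0.3,0.3,0.3,0.3,0.3,0.3],"xyz":[[-0.0208,0.0177,0],[-0.0208,0.0177,0],[-0.0208,0.0177,0],[-0.0208,0.0177,0],[-0.0208,0.0177,0],[0,0,0.025],[0,0,0.025],[0,0,0],[0,0,0],[0,0,0]],"delta_rot":[[0,0,0],[0,0,0],[0,0,0],[0,0,0],[0,0,0],[0,0,0],[0,0,0],[0,0,0],[0,0,0],[0,0,0]]}'
python3 - <<'E'
from h import *
snap('top')
plan(.4601,-.0085,.0363,-40.6)
t=snap('top','t16');s=snap('side','s16')
U=cv2.resize(t[165:210,225:275],(400,360),interpolation=2);V=cv2.resize(s[185:245,210:277],(400,360),interpolation=2)
cv2.imwrite('pics/g16.png',np.hstack([U,V]))
E
```

```text
t: 39.88
tcp_pos: [0.4607, -0.0083, 0.0681]
tcp_rot: [3.141, 0.0, -0.709]
ft_force: [0.6, 0.0, -0.1]
gripper_width: 0.352
t39.9 tcp [ 0.4614 -0.0084  0.0689] rpy deg [-1.7996e+02 -6.0000e-02 -4.0630e+01] F [0.1 0.8 1.3] w 32.9mm
  turn first [-0.0006 -0.0011 -0.0005] then shift [-0.0009  0.0009  0.0326]
```

View pics/g16.png

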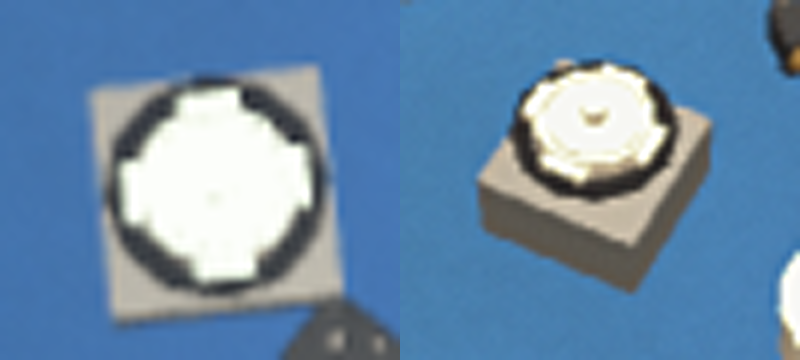

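The disk is seated flush and level, knob up. I'll fetch the cap next.

```bash
python3 -m crank '{"grip":[0.3,0.3,0.3,0.3,1,1,1,1,1,1,1,1,1],"xyz":[[-0.0008,0.0008,0.015],[0,0,0.012],[0,0,0.0045],[0,0,0],[0,0,0],[0,0,0],[0,0,0],[0,0,0],[0,0,0],[0,0,0],[0,0,0],[0,0,0],[0,0,0]],"delta_rot":[[0,0,0],[0,0,0],[0,0,0],[0,0,0],[0,0,0],[0,0,0],[0,0,0],[0,0,0],[0,0,0],[0,0,0],[0,0,0],[0,0,0],[0,0,0]]}' 45
python3 - <<'E'
from h import *
plan(.4601,-.0085,.0363,-40.6)
t=cv2.imread('pics/t14.png')[220:262,230:275];G=cv2.resize(t,None,fx=10,fy=10,interpolation=2)
c=max(cv2.findContours((G.min(2)>190).astype(np.uint8),0,1)[0],key=cv2.contourArea);e=cv2.fitEllipse(c)
print('cap',at_z('top',e[0][0]/10+230-.45,e[0][1]/10+220-.45,.036),e)
E
```

```text
t: 41.12
tcp_pos: [0.4597, -0.0084, 0.0369]
tcp_rot: [-3.141, -0.001, -0.709]
ft_force: [-0.7, 0.4, 4.0]
gripper_width: 0.124
t41.1 tcp [ 0.4597 -0.0084  0.0369] rpy deg [-1.7997e+02 -4.0000e-02 -4.0630e+01] F [-0.7  0.4  4. ] w 11.7mm
  turn first [-0.0005 -0.0007 -0.0005] then shift [ 0.0003 -0.0002  0.0006]
cap [ 0.45714197 -0.00621239  0.036     ] ((218.83216857910156, 212.30198669433594), (269.9697265625, 274.4154968261719), 175.93765258789062)
```

```bash
python3 -m crank '{"grip":[1,1,1,1,1,1,1,1,1,1,1,1,1,1,1],"xyz":[[0,0,-0.005],[0,0,-0.025],[0,0,-0.03],[0,0,-0.03],[0,0,0],[0,0,0],[0.021,-0.0178,0],[0.021,-0.0178,0],[0.021,-0.0178,0],[0.021,-0.0178,0],[0.021,-0.0178,0],[0,0,0],[0,0,0],[0,0,0],[0,0,0]],"delta_rot":[[0,0,0],[0,0,0],[0,0,0],[0,0,0],[0,0,0],[0,0,0],[0,0,0],[0,0,0],[0,0,0],[0,0,0],[0,0,0],[0,0,0],[0,0,0],[0,0,0],[0,0,0]]}'
python3 - <<'E'
from h import *
snap('top')
plan(.5973,-.0090,.09,-40.6)
s=snap('side')
cv2.imwrite('pics/s17.png',s)
E
```

```text
t: 42.37
tcp_pos: [0.5956, -0.0091, 0.1256]
tcp_rot: [3.14, 0.002, -0.709]
ft_force: [-0.2, -0.5, 0.6]
gripper_width: 0.122
t42.4 tcp [ 0.5958 -0.0092  0.1261] rpy deg [ 1.7996e+02  5.0000e-02 -4.0630e+01] F [-0.2 -0.2  0.1] w 11.7mm
  turn first [ 0.0007  0.0008 -0.0005] then shift [ 0.001  -0.0011  0.0361]
```

```bash
python3 -m crank '{"grip":[1,1,1,1,1,1],"xyz":[[0.0005,-0.0005,0.01],[0,0,0.008],[0,0,0.003],[0,0,0],[0,0,0],[0,0,0]],"delta_rot":[[0,0,0],[0,0,0],[0,0,0],[0,0,0],[0,0,0],[0,0,0]]}'
python3 - <<'E'
from h import *
snap('top')
plan(.5973,-.0090,.09,-40.6)
E
```

```text
t: 42.97
tcp_pos: [0.5978, -0.0092, 0.1056]
tcp_rot: [-3.142, -0.0, -0.709]
ft_force: [-1.0, 0.1, -1.2]
gripper_width: 0.123
t43.0 tcp [ 0.598  -0.0092  0.1058] rpy deg [-1.7998e+02 -3.0000e-02 -4.0630e+01] F [ 0.3 -0.  -0.7] w 11.7mm
  turn first [-0.0003 -0.0006 -0.0005] then shift [-0.0006  0.0003  0.0158]
```

```bash
python3 -m crank '{"grip":[1,1,1,1,1,1,1,1],"xyz":[[-0.0004,0.0002,0.003],[0,0,0.003],[0,0,0.003],[0,0,0.003],[0,0,0.002],[0,0,0],[0,0,0],[0,0,0]],"delta_rot":[[0,0,0],[0,0,0],[0,0,0],[0,0,0],[0,0,0],[0,0,0],[0,0,0],[0,0,0]]}' 60
python3 - <<'E'
from h import *
snap('top')
plan(.5973,-.0090,.09,-40.6)
E
```

```text
t: 43.68
tcp_pos: [0.5974, -0.0091, 0.0915]
tcp_rot: [3.142, -0.0, -0.709]
ft_force: [0.1, -0.2, -0.8]
gripper_width: 0.124
t43.7 tcp [ 0.5973 -0.0091  0.0914] rpy deg [180.    -0.   -40.63] F [ 0.  -0.1 -0.9] w 11.7mm
  turn first [ 0.0001 -0.0001 -0.0005] then shift [-0.0001 -0.      0.0014]
```

```bash
python3 -m crank '{"grip":[1,1,1,1,1,1,1,1,1,1],"xyz":[[0,0,0.0015],[0,0,0.0015],[0,0,0.0015],[0,0,0.0015],[0,0,0.0015],[0,0,0.0015],[0,0,0.0015],[0,0,0],[0,0,0],[0,0,0]],"delta_rot":[[0,0,0],[0,0,0],[0,0,0],[0,0,0],[0,0,0],[0,0,0],[0,0,0],[0,0,0],[0,0,0],[0,0,0]]}'
```

```text
t: 44.57
tcp_pos: [0.5978, -0.0091, 0.0846]
tcp_rot: [-3.14, -0.002, -0.709]
ft_force: [-4.1, 0.8, 12.4]
gripper_width: 0.124
```

```bash
python3 -m crank '{"grip":[1,1,1,1,1,1,1],"xyz":[[-0.0005,0.0004,0.0015],[-0.0005,0.0004,0.0015],[0,0,0.001],[0,0,0],[0,0,0],[0,0,0],[0,0,0]],"delta_rot":[[0,0,0],[0,0,0],[0,0,0],[0,0,0],[0,0,0],[0,0,0],[0,0,0]]}'
python3 - <<'E'
from h import *
snap('top')
plan(.5973,-.0090,.09,-85.6)
E
```

```text
t: 45.15
tcp_pos: [0.5977, -0.0091, 0.082]
tcp_rot: [-3.138, -0.005, -0.709]
ft_force: [-4.3, 1.1, 15.7]
gripper_width: 0.121
t45.2 tcp [ 0.5977 -0.0091  0.082 ] rpy deg [-179.81   -0.27  -40.62] F [-4.3  0.2 14.9] w 11.8mm
  turn first [-0.005  -0.0032  0.7851] then shift [-0.0001  0.0004 -0.008 ]
```

```bash
python3 -m crank '{"grip":[1,1,1,1,1,1,1,1,1,1,1,1,1,1,1,1,1],"xyz":[[0,0,0.0006],[0,0,0],[0,0,0],[0,0,0],[0,0,0],[0,0,0],[0,0,0],[0,0,0],[0,0,0],[0,0,0],[0,0,0],[0,0,0],[0,0,0],[0,0,0],[0,0,0],[0,0,0],[0,0,0]],"delta_rot":[[0,0,0],[0,0,0.06],[0,0,0.06],[0,0,0.06],[0,0,0.06],[0,0,0.06],[0,0,0.06],[0,0,0.06],[0,0,0.06],[0,0,0.06],[0,0,0.06],[0,0,0.06],[0,0,0.06],[0,0,0.06],[0,0,0.015],[0,0,0],[0,0,0]]}'
python3 - <<'E'
from h import *
snap('top')
plan(.5973,-.0090,.09,-85.6);print(read_state()['torque'])
E
```

```text
t: 46.62
tcp_pos: [0.5973, -0.009, 0.0814]
tcp_rot: [-3.137, -0.001, -1.504]
ft_force: [-4.8, 0.3, 15.2]
gripper_width: 0.12
t46.7 tcp [ 0.5973 -0.009   0.0815] rpy deg [-1.7972e+02 -5.0000e-02 -8.6170e+01] F [-4.5  0.1 15.8] w 11.4mm
  turn first [-0.005  -0.0009 -0.0099] then shift [-0.0001  0.     -0.0085]
[ 0.18631634  1.11262774 -0.01328269]
```

```bash
python3 -m crank '{"grip":[1,1,1,1,1,1,1,1,1,1],"xyz":[[0,0,-0.002],[0,0,-0.002],[0,0,-0.002],[0,0,-0.002],[0,0,-0.002],[0,0,-0.001],[0,0,-0.001],[0,0,0],[0,0,0],[0,0,0]],"delta_rot":[[0,0,0],[0,0,0],[0,0,0],[0,0,0],[0,0,0],[0,0,0],[0,0,0],[0,0,0],[0,0,0],[0,0,0]]}'
python3 - <<'E'
from h import *
snap('top')
plan(.5973,-.0090,.0877,-85.6);print(read_state()['torque'])
E
```

```text
t: 47.5
tcp_pos: [0.597, -0.009, 0.088]
tcp_rot: [-3.14, -0.0, -1.504]
ft_force: [5.1, 0.0, -2.1]
gripper_width: 0.117
t47.5 tcp [ 0.597  -0.009   0.0881] rpy deg [-1.7988e+02 -1.0000e-02 -8.6180e+01] F [ 6.5  0.1 -1.8] w 10.8mm
  turn first [-0.002  -0.0001 -0.0101] then shift [-0.     -0.0003  0.0004]
[ 0.08286692 -1.01753947 -0.02271454]
```

```bash
python3 -m crank '{"grip":[1,1,1,1],"xyz":[[0,0.0,-0.0015],[0,0,-0.0015],[0,0,0],[0,0,0]],"delta_rot":[[0,0,0],[0,0,0],[0,0,0],[0,0,0]]}'
python3 -m crank '{"grip":[0.5,0.3,0.3,0.3,0.3,0.3,0.3,0.3],"xyz":[[0,0,0.002],[0,0,0],[0,0,0],[0,0,0],[0,0,0],[0,0,-0.01],[0,0,-0.02],[0,0,-0.03]],"delta_rot":[[0,0,0],[0,0,0],[0,0,0],[0,0,0],[0,0,0],[0,0,0],[0,0,0],[0,0,0]]}'
python3 -m crank '{"grip":[0.3,0.3,0.3,0.3,0.3,0.3,0.3,0.3,0.3,0.3],"xyz":[[0.03,0.01,0],[0.03,0.01,0],[0.03,0.01,0],[0.03,0.01,0],[0.03,0.01,0],[0.03,0.01,0],[0.03,0.01,0],[0,0,0],[0,0,0],[0,0,0]],"delta_rot":[[0,0,0],[0,0,0],[0,0,0],[0,0,0],[0,0,0],[0,0,0],[0,0,0],[0,0,0],[0,0,0],[0,0,0]]}'
python3 - <<'E'
from h import *
t=snap('top','t18');s=snap('side','s18')
U=cv2.resize(t[165:210,225:275],(400,360),interpolation=2);V=cv2.resize(s[185:245,210:277],(400,360),interpolation=2)
cv2.imwrite('pics/g18.png',np.hstack([U,V]))
a=cv2.imread('pics/top0.png')
print('diff vs start, cap region',[float(np.abs(x.astype(int)-y)[b].mean().round(2)) for x,y,b in((t,a,np.s_[165:210,230:275]),(s,cv2.imread('pics/side0.png'),np.s_[180:240,210:275]))])
E
```

```text
t: 47.88
tcp_pos: [0.5969, -0.009, 0.0881]
tcp_rot: [-3.141, 0.0, -1.504]
ft_force: [9.0, -0.2, -11.4]
gripper_width: 0.123
t: 48.55
tcp_pos: [0.5939, -0.0088, 0.1475]
tcp_rot: [3.135, 0.001, -1.504]
ft_force: [-0.2, 0.4, -1.2]
gripper_width: 0.35
t: 49.38
tcp_pos: [0.5404, -0.2229, 0.1501]
tcp_rot: [-3.141, 0.0, -1.504]
ft_force: [0.3, 0.3, 0.5]
gripper_width: 0.35
diff vs start, cap region [2.49, 3.03]
```

View pics/g18.png

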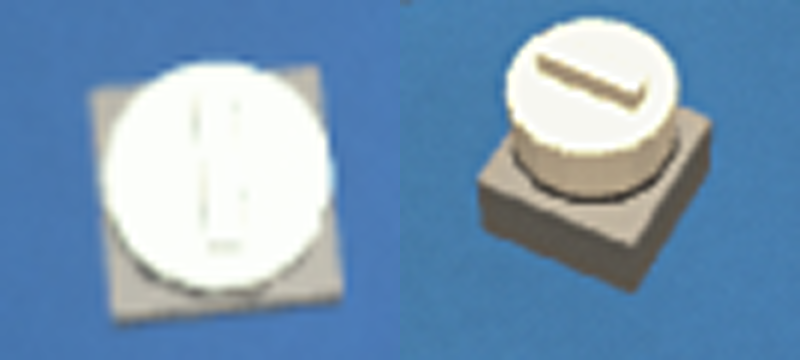

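```bash
python3 - <<'E'
from h import *
t=cv2.imread('pics/t18.png');blobs(t,.012,'top',40,1500)
a=cv2.imread('pics/top0.png')[165:215,225:285]
for im in(a,t[165:215,225:285]):
    c=max(cv2.findContours((im.min(2)>200).astype(np.uint8),0,1)[0],key=cv2.contourArea);print(cv2.fitEllipse(c)[0])
print(read_state()['t'],read_state()['gripper_width']);print(close_job())
E
```

```text
[352.4  94.6] [ 26  27 531] [ 0.8655 -0.3046  0.012 ]
[103.1 103. ] [  66   40 1459] [0.8535 0.4058 0.012 ]
[161.5 116.1] [35  6 51] [0.8123 0.2405 0.012 ]
[213.5 114.7] [38  2 46] [0.8137 0.0936 0.012 ]
[277.5 130.4] [ 24  25 470] [ 0.7648 -0.0868  0.012 ]
[199.4 133.5] [ 60  15 510] [0.7601 0.1337 0.012 ]
[251.4 188.6] [ 32  33 917] [ 0.6006 -0.0095  0.012 ]
[143.5 211.4] [  3  64 121] [0.5436 0.2889 0.012 ]
[408.4 247.6] [  65  136 1418] [ 0.4286 -0.4366  0.012 ]
[342.6 187.9] [14 16 99] [ 0.5973 -0.2636  0.012 ]
[241.4 272.3] [ 147   19 1148] [0.3727 0.0226 0.012 ]
[274.  280.6] [ 67   7 222] [ 0.3486 -0.0652  0.012 ]
[250.6 380.4] [ 32   7 169] [0.0925 0.0037 0.012 ]
(26.58229637145996, 21.526700973510742)
(26.714101791381836, 21.396448135375977)
49.4833 0.34857365172439425
the job is handed in; nothing more can be done
None
```

The job is done and handed in at 49.5 s; the hand-in reports no verdict. I pressed and turned the cap open, set it aside, and put all four cells found on the tray into the tub. I then seated the disk and pressed and turned the cap until it locked.

**Checks that passed**
- **Cap locked:** it took an 11 N upward pull without moving. The tool height matched the original locked height within about 0.6 mm. The bar is back parallel to a side of the tub, and the cap's image position is within about 0.2 pixel of the start.
- **Disk and cells:** the pictures before capping showed the disk flush in the mouth, knob up. Before the disk went in, no cells were left on the tray.
- **Bystanders:** the compact and watch were at their starting pixels at the end. I did not measure the dish and hairbrush again at the end, but no move went near them.

**Slips and disagreements**
- One early move was refused because I left out a key; nothing moved.
- The disk had been knocked about 3 cm aside during the run, so I found it again before gripping it.
- While the cap stood aside, the camera put it about 4 mm from where the gripper had left it. The second grip on the bar centred it again.

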